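File the recipe binders and card boxes in the rack

ROBOT

A 7-joint arm with a two-finger parallel gripper is mounted at the origin on a cart in front of the work surface, level with it; the furniture and walls round the work are solid. World frame = base frame: x ahead of the robot, y to its left, z up, the work surface at z = 0. Lengths are in mm, angles in rad, forces in N, time in s.
With the tool pointing down it reaches from about 350 to 900 mm from the base axis. Payload 19.9 kg.
Tool frame: the origin (TCP) lies at the very end of the fingers, on their centre line; the grasp point (between the pads) lies arm.tcp_to_grasp behind it (arm.tcp_to_grasp is the distance from the TCP to the grasp point, in mm); z points along the fingers, y is the direction in which the jaws open and shut (so a half turn about z gives the same grasp; the last joint's range is limited). The gripper opens to 85 mm and grips with 20 to 120 N. Pads are 22 mm wide; open, the fingers measure 114 mm over their backs; the gripper's body (76 mm by 85 mm) begins 54 mm behind the grasp point. The pads swing forward as they close: fully open they stand 13 mm farther back than shut.
Start: joints at [1.075, 0.417, -0.01, 1.614, 0.005, 1.111, -0.053], TCP at [273.982, -561.725, 231.26] pointing down, gripper open.
Joint ranges: [-2.81, 2.81], [-0.39, 2.02], [-1.27, 1.25], [0.06, 2.57], [-1.19, 4.33], [0.19, 2], [-2.82, 2.82]. Speed limits (rad/s): [1.89, 1.89, 2.39, 2.39, 3.01, 3.01, 3.01].

INTERFACE

Orientations are given as a unit quaternion [w, x, y, z].
In Python, from workcell import arm, vision, sign_off gives the robot as it stands.
- The arm moves only by the tool send_rows, never from a script. Its argument "steps" is one flat list of numbers, 7 for each row, row after row: the shift along the tool's x, y, z in m, then the turn, a rotation vector about the tool's x, y, z in degrees, then the finger opening in m, from 0 to 0.0854. In form: [x, y, z, wx, wy, wz, claw, x, y, z, wx, wy, wz, claw, ...]. A call has exactly 5 rows; each row shifts and turns the pose as measured when the row begins, along the tool's axes as they then stand; what a row does not reach is not made up. A row lasts 1/10 s, in which the tool goes at most 50 mm and 8.59 degrees, less where a joint would pass 70% of its speed; a pose out of reach is approached as far as the arm can. A call with a gripper value outside its range is refused whole. The fingers move at their own pace and stop on an object; "force" is the grip in N (left out, the last holds). Time passes only in rows, so rows that do not move let the fingers close, or fill a call up. It gives the time, the measured TCP pose, the force and the opening at its end, in the units of the state.
- arm.sense(): the state, without advancing time (a new reading comes with each control period).
- vision.grab_frame(name): name is "scene" or "side" or "wrist"; returns the picture (420x560x3 uint8, red, green, blue); there is no depth.
- vision.camera_params(name): a dict with "K" (3x3 intrinsics, pixels), "R" (3x3) and "t" (3): a world point X has camera coordinates R X + t; the wrist camera has in their place "hand_eye" (4x4, takes a point from camera to tool coordinates, whose origin is the TCP and whose axes are the flange's). Camera axes: x right, y down, z forward; pixel columns grow to the right and rows downward; lengths in mm; the calibration is good to about 2 mm. A picture is of the moment at which its call begins: read the wrist's pose just before it. camera_params takes no time and is no camera call.
- sign_off(): hands the job in, once; it reports no verdict.
The state is a dict: "time_s": time; "joint_positions": joint angles; "dq": joint speeds; "effort": joint torques, N m; "tool_pos": TCP position; "eef_rot": TCP orientation; "wrist_force": force on the tool from outside, world axes, zero at the start; "torque": the same for the moment, N m; "opening": finger opening in mm.
Only numpy, scipy, OpenCV 4.12 (cv2) and the standard library are available. Lean on these libraries where they do the work, as an engineer would, in place of code of your own. Each camera call takes 0.05 s, during which the arm holds its last target. There are 200 camera calls.

TASK

Put the kitchen's recipe collection away: slide the rack's end stop back to make room, fold every open recipe binder closed before filing it, and stand all the binders and grey card boxes upright on the rack's bed between the fixed wall and the stop, in any order, spines and label ends facing the robot. Then push the stop up snug so that no gaps are left between wall, items and stop. Leave the coffee cup and the oven timer where they are.

Things in the scene. Friction and masses are not known exactly. Their poses are not given: they have to be found in the camera images.
- rack: aluminium rack fixed to the table, 140 x 350 mm, long along y. Origin: centre of its underside; +x away from the robot. Bed 6 mm above the origin; a lip 20 mm high along each long side, 128 mm apart inside (x = -64 to 64 mm). Fixed end wall at +y: 132 mm wide, top 74 mm above the origin, inner face at y = +160 mm. The -y end is open.
- stop (a joint): sliding end stop of the rack: clear distance in m from the wall's inner face to the stop's face towards it, 0 to 0.30. It slides along the rack's y (larger = towards -y) and stays where it is left, friction about 2 N; it starts at 0.06 to 0.10. Dark steel plate 10 mm thick, 122 mm wide, top 72 mm above the rack's origin, with a tab on top at its middle.
- stop_grip (a point): top centre of the stop's tab. The tab is 60 mm wide along the rack's x, 10 mm thick along the rack's y, and reaches from 72 to 126 mm above the rack's origin, so it can be pinched from above higher than the packed things; axes as the rack's.
- binder_1: recipe binder of brown board standing on its lower edge: 116 mm long (x) and 76 mm high, 38 mm thick (y = -19 to +19 mm) with its cover closed, 0.29 kg, most of it in a weighted foot. Origin: centre of its underside with the cover closed; its spine is the -x end, the hinged cover is on its +y side. May be absent.
- cover_1 (a joint): hinged front cover of binder_1, a 4 mm board 114 mm long and as high as the binder; upright hinge at the spine end (binder's x = -56, y = +17 mm). 0 = closed flat against the pages, grows in rad as its free end swings out to the binder's +y side; stays where it is left (light friction, 0.012 N m), starts open by 0.35 to 0.7.
- binder_1_spine (a point): middle of the spine of binder_1 (x = -58 mm, half height)
- binder_2: recipe binder of brown board standing on its lower edge: 116 mm long (x) and 76 mm high, 38 mm thick (y = -19 to +19 mm) with its cover closed, 0.29 kg, most of it in a weighted foot. Origin: centre of its underside with the cover closed; its spine is the -x end, the hinged cover is on its +y side. May be absent.
- cover_2 (a joint): hinged front cover of binder_2, a 4 mm board 114 mm long and as high as the binder; upright hinge at the spine end (binder's x = -56, y = +17 mm). 0 = closed flat against the pages, grows in rad as its free end swings out to the binder's +y side; stays where it is left (light friction, 0.012 N m), starts open by 0.35 to 0.7.
- binder_2_spine (a point): middle of the spine of binder_2 (x = -58 mm, half height)
- binder_3: recipe binder of brown board standing on its lower edge: 116 mm long (x) and 76 mm high, 38 mm thick (y = -19 to +19 mm) with its cover closed, 0.29 kg, most of it in a weighted foot. Origin: centre of its underside with the cover closed; its spine is the -x end, the hinged cover is on its +y side. May be absent.
- cover_3 (a joint): hinged front cover of binder_3, a 4 mm board 114 mm long and as high as the binder; upright hinge at the spine end (binder's x = -56, y = +17 mm). 0 = closed flat against the pages, grows in rad as its free end swings out to the binder's +y side; stays where it is left (light friction, 0.012 N m), starts open by 0.35 to 0.7.
- binder_3_spine (a point): middle of the spine of binder_3 (x = -58 mm, half height)
- cardbox_1: closed grey plastic recipe-card box standing on its narrow side: 116 mm long (x), 32 mm thick (y), 72 mm high, 0.24 kg, most of it in a weighted foot, lid fixed. Origin: centre of its underside; the end with the label frame is -x. May be absent.
- cardbox_1_front (a point): middle of the label end of cardbox_1 (x = -58 mm, half height)
- cardbox_2: closed grey plastic recipe-card box standing on its narrow side: 116 mm long (x), 32 mm thick (y), 72 mm high, 0.24 kg, most of it in a weighted foot, lid fixed. Origin: centre of its underside; the end with the label frame is -x. May be absent.
- cardbox_2_front (a point): middle of the label end of cardbox_2 (x = -58 mm, half height)
- espresso_cup: white espresso cup, 62 x 88 x 50 mm, a bystander; origin in the middle of its underside
- oven_timer: round wind-up oven timer, 69 mm across, 58 mm high, a bystander; origin in the middle of its underside
Things that resemble listed ones, but are neither listed nor needed, are in the scene too. What is shaped like the binder_3 but orange is not meant.

How it is judged:
By the outcome, as a careful person would: the job done as asked, in the order asked, and still so for the second after the job is handed in, with the robot touching nothing.
Of binder_1, binder_2, binder_3, cardbox_1, cardbox_2 only 4 to 5 are there at a start; the rules pass over those that are not, and their reading is None.
At some moment in a run one of binder_1, binder_2, binder_3, cardbox_1, cardbox_2 may be knocked a few centimetres aside while the robot is not near it.
It also fails if it takes over 210 s, if anything falls off the work surface, if the arm or the gripper's body presses on something with over 40 N, if the wrist force passes 120 N, or if a joint passes its speed limit or range.

## Working session

There is one attempt and no reset: what is moved stays moved. The work goes in short steps, Python scripts to look and compute and a tool call to move; the robot and the scene stay as the last step left them, time stands still between calls to the robot, and variables do not carry over. Pictures are saved under pics/ and viewed, about 12 in all and at most 16, crops included, and the job is handed in when it is done.

Besides the shell and the picture viewer there is one more tool, called after "Request:" by a JSON object that holds its "fn" and its "kwargs". send_rows: Moves the arm, as the interface text tells. Its arguments: {"type":"object","properties":{"steps":{"type":"array"},"force":{"type":"number"}},"required":["steps"]}

```bash
mkdir -p pics; ls
cat > h.py <<'E'
import numpy as np, cv2
from workcell import arm, vision, sign_off
from scipy.spatial.transform import Rotation as Ro
def q2R(q): return Ro.from_quat([q[1],q[2],q[3],q[0]]).as_matrix()
def grab(n,fn):
    s=arm.sense(); im=vision.grab_frame(n); cv2.imwrite('pics/'+fn,im[:,:,::-1]); return s,im
def cam(n,s=None):
    p=vision.camera_params(n); K=np.array(p['K'])
    if n=='wrist':
        T=np.array(p['hand_eye']); Rt=q2R(s['eef_rot']); 
        Rcw=Rt@T[:3,:3]; c=Rt@T[:3,3]+np.array(s['tool_pos'])
        return K,Rcw.T,-Rcw.T@c
    return K,np.array(p['R']),np.array(p['t'])
def ray(C,uv,z):
    K,R,t=C; d=R.T@np.linalg.inv(K)@np.array([uv[0],uv[1],1.]); c=-R.T@t
    return c+d*(z-c[2])/d[2]
def proj(C,X):
    K,R,t=C; p=K@(R@np.array(X,float)+t); return p[:2]/p[2]
E
python3 - <<'E'
from h import *
for n in['scene','side','wrist']:
    s,im=grab(n,n+'0.png'); C=cam(n,s); print(n,C[0].round(1).tolist(),(-C[1].T@C[2]).round(0),C[1].round(2).tolist())
s=arm.sense();print(s, arm.tcp_to_grasp)
a=cv2.imread('pics/scene0.png');b=cv2.imread('pics/side0.png')
E
```

```text
pics
scene [[471.2, 0.0, 286.3], [0.0, 471.2, 207.9], [0.0, 0.0, 1.0]] [-220.  766.  946.] [[-0.72, -0.69, -0.02], [-0.41, 0.45, -0.79], [0.56, -0.57, -0.61]]
side [[490.4, 0.0, 276.5], [0.0, 490.4, 206.3], [0.0, 0.0, 1.0]] [ -104. -1341.   682.] [[0.91, -0.42, 0.01], [-0.15, -0.34, -0.93], [0.39, 0.84, -0.37]]
wrist [[373.4, 0.0, 275.7], [0.0, 373.4, 209.6], [0.0, 0.0, 1.0]] [ 335. -533.  374.] [[0.44, -0.9, -0.0], [-0.87, -0.42, 0.27], [-0.24, -0.12, -0.96]]
{'time_s': 0.15, 'joint_positions': array([ 1.07548776,  0.41779696, -0.01033114,  1.61401794,  0.00473253,
        1.11071089, -0.05298295]), 'dq': array([-1.26894924e-03, -3.73701871e-04, -3.70414917e-05, -1.02097298e-03,
       -4.67417557e-04,  3.11121887e-04,  4.59224273e-04]), 'effort': array([ 6.69032106e-04, -8.64735174e+01,  6.79062512e-01, -4.35054231e+01,
        1.90803426e-02,  5.80104490e-03,  1.52735254e-05]), 'tool_pos': array([ 273.88144004, -561.50494243,  230.83631429]), 'eef_rot': array([-4.30348739e-04,  9.74360090e-01,  2.24993795e-01, -1.48016761e-04]), 'wrist_force': array([-0.31453258, -0.27131385, -0.18187566]), 'torque': array([ 0.03466689, -0.0351675 , -0.00416635]), 'opening': 85.50658798232816} 18.700000000000003
```

View pics/scene0.png

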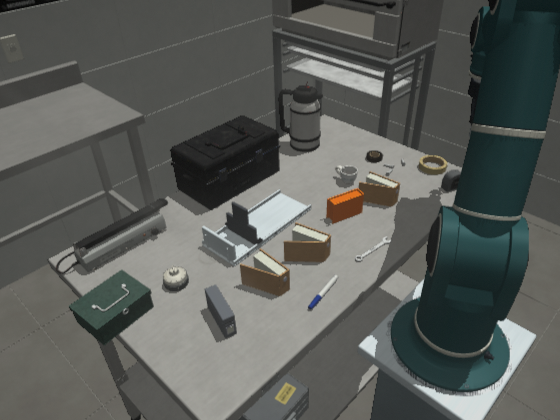

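View pics/side0.png

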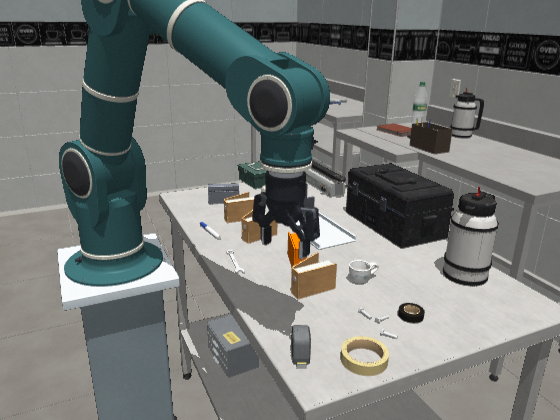

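The scene shows three brown binders, at about (265,272), (308,243) and (380,188), and one grey card box at (220,310). An orange decoy is at (345,206). The rack has its wall at (220,240) and its stop at (240,220). I'll zoom in next.

Run:
```python
import cv2
a=cv2.imread('pics/scene0.png')[165:335,195:415]
b=cv2.resize(a,None,fx=3.5,fy=3.5,interpolation=cv2.INTER_CUBIC)
for i in range(0,220,20): cv2.putText(b,str(195+i),(int(i*3.5),10),0,.35,(0,0,255),1)
for i in range(0,170,20): cv2.putText(b,str(165+i),(0,int(i*3.5)+5),0,.35,(0,0,255),1)
cv2.imwrite('pics/sc1.png',b)
```

```text
(no output)
```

View pics/sc1.png

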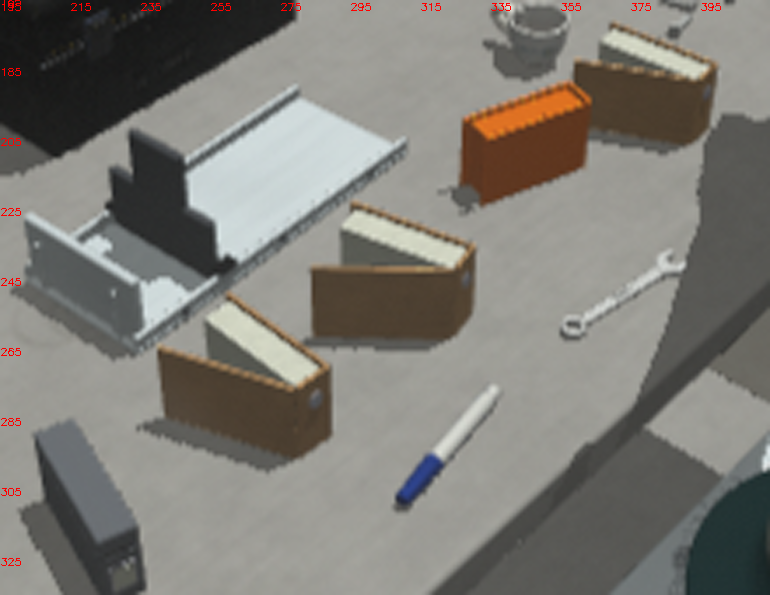

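Run:
```python
from h import *
C=cam('scene')
from scipy.optimize import least_squares
def px(p): return np.array(p)/3.5+[195,165]
items={'A':((231,296),(331,366),(158,348)),'B':((352,205),(475,243),(311,267)),'C':((612,25),(716,66),(574,62))}
for n,(f,r,c) in items.items():
    F,S,V=[ray(C,px(p),76)[:2] for p in (f,r,c)]
    d=F-S; th=np.arctan2(d[1],d[0]); o=(F+S)/2+np.array([-np.sin(th),np.cos(th)])*19
    R=np.array([[np.cos(th),-np.sin(th)],[np.sin(th),np.cos(th)]])
    v=R.T@(V-o)-[-56,17]
    print(n,'len',np.linalg.norm(d).round(1),'yaw',th.round(3),'o',o.round(1),'cover',np.arctan2(v[1],v[0]).round(3),np.linalg.norm(v).round(1))
for n,z,ps in (('box',72,[(36,432),(73,420),(137,530),(98,546)]),('lipend',20,[(295,87),(405,142)]),('wall',74,[(27,214),(141,287)]),('tab',126,[(131,129),(185,157)])):
    P=np.array([ray(C,px(p),z)[:2] for p in ps]); print(n,P.round(1).tolist(),[np.linalg.norm(P[i]-P[i-1]).round(1) for i in range(len(P))],P.mean(0).round(1))
```

```text
A len 110.1 yaw -0.028 o [444.6 156.9] cover 0.365 115.5
B len 110.7 yaw 0.287 o [446.8  -6.7] cover 0.423 116.5
C len 111.7 yaw 0.066 o [ 448.6 -361.3] cover 0.355 113.2
box [[501.9, 327.7], [491.4, 302.2], [381.7, 337.4], [390.6, 364.0]] [np.float64(117.1), np.float64(27.6), np.float64(115.3), np.float64(28.1)] [441.4 332.8]
lipend [[715.8, -154.8], [578.1, -160.1]] [np.float64(137.8), np.float64(137.8)] [ 646.9 -157.5]
wall [[699.0, 179.8], [560.7, 175.5]] [np.float64(138.4), np.float64(138.4)] [629.8 177.7]
tab [[668.0, 86.0], [606.2, 81.7]] [np.float64(61.9), np.float64(61.9)] [637.1  83.8]
```

```bash
cat >> h.py <<'E'
def psi(s=None):
    s=s or arm.sense(); R=q2R(s['eef_rot']); return np.arctan2(R[1,0],R[0,0])
def go(x,y,z,ps):
    "remaining turn (deg about tool z, + lowers psi) and shift in tool axes (m) once turned"
    s=arm.sense(); p=np.array(s['tool_pos']); R=q2R(s['eef_rot'])
    Rt=np.array([[np.cos(ps),np.sin(ps),0],[np.sin(ps),-np.cos(ps),0],[0,0,-1.]])
    d=(np.array([x,y,z])-p)/1000
    print('t',round(s['time_s'],2),'pos',p.round(1),'psi',psi(s).round(3),'F',np.round(s['wrist_force'],1),'open',round(s['opening'],1))
    print(' rotvec',np.degrees(Ro.from_matrix(R.T@Rt).as_rotvec()).round(2),'shift_now',(R.T@d).round(4),'after turn',(Rt.T@d).round(4))
E
echo "from h import *; go(600,60,350,0.05)" | python3 -
```

```text
t 0.15 pos [ 273.9 -561.5  230.8] psi 0.454 F [-0.3 -0.3 -0.2] open 85.5
 rotvec [-5.000e-02  2.000e-02  2.314e+01] shift_now [ 0.5656 -0.4157 -0.1188] after turn [ 0.3568 -0.6044 -0.1192]
```

Request:
{"fn": "send_rows", "kwargs": {"steps": [0,0,-0.024,0,0,7.7,0.085,0,0,-0.024,0,0,7.7,0.085,0,0,-0.024,0,0,7.7,0.085,0.0238,-0.0403,-0.024,0,0,0,0.085,0.0238,-0.0403,-0.024,0,0,0,0.085], "force": 40}}

```text
time_s: 0.65
tool_pos: [313.5, -482.3, 347.9]
eef_rot: [-0.004, 1.0, 0.013, -0.003]
wrist_force: [1.9, -0.1, -0.0]
opening: 85.1
```

```bash
echo "from h import *; go(600,60,350,0.05)" | python3 -
```

```text
t 0.65 pos [ 313.5 -482.3  347.9] psi 0.025 F [ 1.9 -0.1 -0. ] open 85.1
 rotvec [-0.5   0.38 -1.42] shift_now [ 3.001e-01 -5.349e-01  5.000e-04] after turn [ 0.3132 -0.5273 -0.0021]
```

Request:
{"fn": "send_rows", "kwargs": {"steps": [0.0255,-0.0405,0,0,0,-0.3,0.085,0.0255,-0.0405,0,0,0,-0.3,0.085,0.0255,-0.0405,0,0,0,-0.3,0.085,0.0255,-0.0405,0,0,0,-0.3,0.085,0.0255,-0.0405,0,0,0,-0.3,0.085]}}

```text
time_s: 1.15
tool_pos: [436.8, -268.0, 352.1]
eef_rot: [-0.002, 1.0, 0.025, -0.002]
wrist_force: [0.6, -0.2, 0.1]
opening: 84.8
```

Request:
{"fn": "send_rows", "kwargs": {"steps": [0.0255,-0.0425,0,0,0,0,0.085,0.0255,-0.0425,0,0,0,0,0.085,0.0255,-0.0425,0,0,0,0,0.085,0.0255,-0.0425,0,0,0,0,0.085,0.0255,-0.0425,0,0,0,0,0.085]}}

```text
time_s: 1.65
tool_pos: [552.6, -46.5, 352.7]
eef_rot: [-0.001, 1.0, 0.024, -0.001]
wrist_force: [0.7, -1.5, 0.3]
opening: 85.0
```

Run:
```python
from h import *
go(600,60,350,0.05)
s,im=grab('wrist','w1.png')
```

```text
t 1.65 pos [552.6 -46.5 352.7] psi 0.049 F [ 0.7 -1.5  0.3] open 85.0
 rotvec [-0.17  0.16 -0.07] shift_now [ 0.0525 -0.104   0.0029] after turn [ 0.0526 -0.104   0.0027]
```

View pics/w1.png

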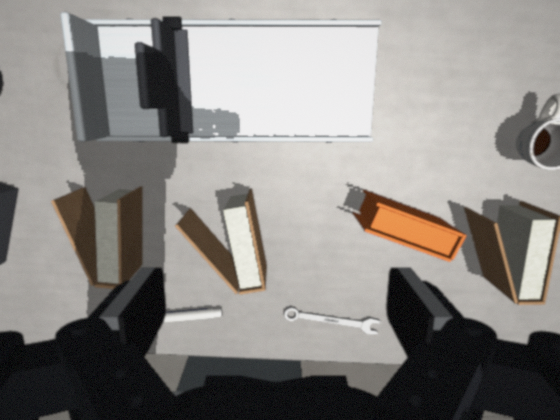

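The wrist view shows the rack (bed from (98,140) to (380,21)), the stop at (175,80), and binders at (110,240), (240,240) and (530,255). The orange decoy is at (413,230). I'll retake it at rest with the current model overlaid.

```bash
cat >> h.py <<'E'
def W(o,th,P):
    P=np.atleast_2d(P).astype(float); c,s=np.cos(th),np.sin(th)
    return np.c_[o[0]+c*P[:,0]-s*P[:,1],o[1]+s*P[:,0]+c*P[:,1],P[:,2]]
def draw(im,C,o,th,P,col):
    q=np.array([proj(C,X) for X in W(o,th,P)]); cv2.polylines(im,[np.round(q*16*2).astype(int)],True,col,1,cv2.LINE_AA,4)
def rect(x0,x1,y0,y1,z): return [(x0,y0,z),(x1,y0,z),(x1,y1,z),(x0,y1,z)]
def overlay(name,s,im,rack,stop,items,fn,crop=None):
    C=cam(name,s); b=cv2.resize(im[:,:,::-1],None,fx=2,fy=2,interpolation=cv2.INTER_CUBIC)
    if rack:
        o,th=rack[:2],rack[2]
        draw(b,C,o,th,rect(-70,70,-175,175,20),(0,0,255)); draw(b,C,o,th,rect(-66,66,160,160.1,74),(0,0,255))
        draw(b,C,o,th,rect(-30,30,160-stop-10,160-stop,126),(0,255,0)); draw(b,C,o,th,rect(-61,61,160-stop-10,160-stop,72),(0,255,0))
    for x,y,t,w,h in items: draw(b,C,(x,y),t,rect(-58,58,-w/2,w/2,h),(255,0,255)); 
    if crop: b=b[crop[1]*2:crop[3]*2,crop[0]*2:crop[2]*2]
    cv2.imwrite('pics/'+fn,b)
E
python3 - <<'E'
from h import *
s,im=grab('wrist','w2.png')
C=cam('wrist',s)
print(s['tool_pos'].round(1),np.abs(s['dq']).max())
for n,z,ps in (('lipend',20,[(381,20),(372,141)]),('wall',74,[(64,14),(80,139)]),('tab',126,[(137,43),(147,108)])): print(n,[ray(C,p,z)[:2].round(1).tolist() for p in ps])
overlay('wrist',s,im,(638.5,15,.05),.08,[(444.6,156.9,-.028,38,76),(446.8,-6.7,.287,38,76),(448.6,-361,.066,38,76)],'o2.png',(50,0,450,300))
E
```

```text
[554.9 -38.2 352.4] 0.16929466138905316
lipend [[724.6, -149.1], [586.7, -156.2]]
wall [[700.3, 188.4], [574.1, 182.5]]
tab [[670.3, 96.1], [613.2, 88.9]]
```

View pics/o2.png

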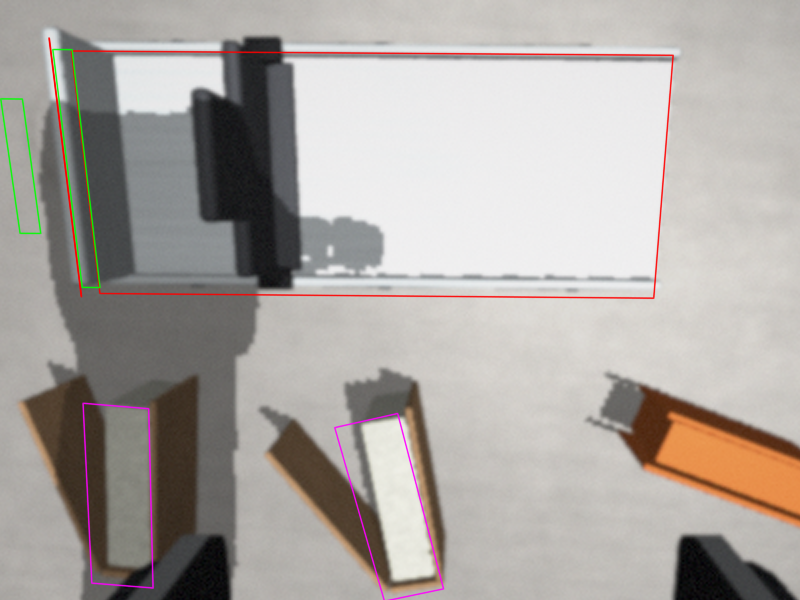

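Request:
{"fn": "send_rows", "kwargs": {"steps": [0,0,0,0,0,0,0.085,0,0,0,0,0,0,0.085,0,0,0,0,0,0,0.085,0,0,0,0,0,0,0.085,0,0,0,0,0,0,0.085]}}

```text
time_s: 2.25
tool_pos: [552.9, -43.5, 351.7]
eef_rot: [-0.002, 1.0, 0.028, -0.002]
wrist_force: [-0.4, -0.0, -0.8]
opening: 85.2
```

Run:
```python
from h import *
s,im=grab('wrist','w3.png')
print(s['tool_pos'].round(1),np.abs(s['dq']).max())
overlay('wrist',s,im,(644,17,.05),80,[(448,160,-.028,38,76),(452,-5,.27,38,76)],'o3.png',(50,0,450,300))
```

```text
[552.9 -43.5 351.7] 0.008169457963222876
```

View pics/o3.png

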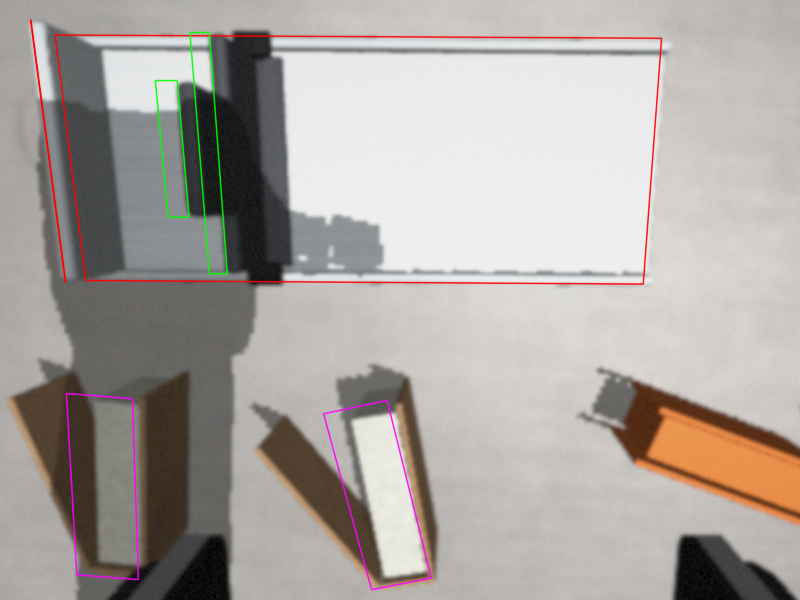

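```bash
cat > m3.py <<'E'
from h import *
import json
def binder(C,f,sp,cv,h=76,w=38):
    F,S=[ray(C,p,h)[:2] for p in (f,sp)]
    d=F-S; th=np.arctan2(d[1],d[0]); o=(F+S)/2+np.array([-np.sin(th),np.cos(th)])*w/2
    c=None
    if cv is not None:
        V=ray(C,cv,h)[:2]; R=np.array([[np.cos(th),-np.sin(th)],[np.sin(th),np.cos(th)]]); v=R.T@(V-o)-[-56,17]; c=np.arctan2(v[1],v[0]).round(3),np.linalg.norm(v).round(1)
    print('len',np.linalg.norm(d).round(1),'yaw',th.round(3),'o',o.round(1),'S',S.round(1),'cover',c)
E
python3 - <<'E'
from m3 import *
s=arm.sense(); C=cam('wrist',s); P=lambda p:np.array(p)/2+[50,0]
print(s['tool_pos'])
binder(C,P((142,400)),P((143,573)),P((12,400)))
binder(C,P((397,405)),P((434,578)),P((257,450)))
for n,z,ps in (('lipend',20,[(669,40),(648,283)]),('lipfar',20,[(300,36),(669,40)]),('lipnear',20,[(300,282),(648,283)]),('bedjunction',6,[(103,50),(125,270)]),('wallout',74,[(33,20),(65,278)]),('tab',126,[(180,84),(190,213)])): 
    Q=np.array([ray(C,P(p),z)[:2] for p in ps]); d=Q[0]-Q[1];print(n,Q.round(1).tolist(),np.linalg.norm(d).round(1),Q.mean(0).round(1),np.arctan2(d[1],d[0]).round(3))
E
```

```text
[552.9502304  -43.55050192 351.72046045]
len 111.1 yaw -0.05 o [450.3 155.4] S [393.9 139.2] cover (np.float64(0.361), np.float64(110.6))
len 112.5 yaw 0.241 o [451.1  -8.9] S [401.  -40.8] cover (np.float64(0.467), np.float64(112.6))
lipend [[721.8, -159.0], [583.5, -164.5]] 138.5 [ 652.6 -161.8] 0.04
lipfar [[712.2, 53.6], [721.8, -159.0]] 212.8 [717.  -52.7] 1.616
lipnear [[571.8, 53.5], [583.5, -164.5]] 218.3 [577.6 -55.5] 1.624
bedjunction [[700.8, 174.1], [571.6, 169.0]] 129.3 [636.2 171.5] 0.039
wallout [[701.8, 178.8], [572.2, 173.4]] 129.7 [637.  176.1] 0.042
tab [[669.0, 87.0], [612.4, 84.7]] 56.7 [640.7  85.8] 0.042
```

Request:
{"fn": "send_rows", "kwargs": {"steps": [0.0187,-0.0241,0.0404,0,0,0,0.085,0.0187,-0.0241,0.0404,0,0,0,0.085,0.0187,-0.0241,0.0404,0,0,0,0.085,0.0187,-0.0241,0.0404,0,0,0,0.085,0.0187,-0.0241,0.0404,0,0,0,0.085]}}

```text
time_s: 2.8
tool_pos: [643.9, 77.1, 154.6]
eef_rot: [-0.001, 1.0, 0.022, 0.005]
wrist_force: [0.6, 0.3, 0.5]
opening: 85.4
```

Request:
{"fn": "send_rows", "kwargs": {"steps": [0,0,0,0,0,0,0.085,0,0,0,0,0,0,0.085,0,0,0,0,0,0,0.085,0,0,0,0,0,0,0.085,0,0,0,0,0,0,0.085]}}

```text
time_s: 3.3
tool_pos: [642.9, 78.0, 150.8]
eef_rot: [-0.001, 1.0, 0.022, 0.002]
wrist_force: [-0.5, 1.1, -0.4]
opening: 84.4
```

```bash
echo "from h import *; go(641,81,88,0.046);grab('wrist','w4.png')" | python3 -
```

```text
t 3.3 pos [642.9  78.  150.8] psi 0.045 F [-0.5  1.1 -0.4] open 84.4
 rotvec [-0.1  -0.23 -0.06] shift_now [-0.0021 -0.0029  0.0628] after turn [-0.0018 -0.0031  0.0628]
```

Request:
{"fn": "send_rows", "kwargs": {"steps": [0,-0.001,0.021,0,0,0,0.085,0,-0.001,0.021,0,0,0,0.085,0,-0.001,0.021,0,0,0,0.085,0,0,0,0,0,0,0.0,0,0,0,0,0,0,0.0]}}

```text
time_s: 3.85
tool_pos: [645.6, 79.0, 91.6]
eef_rot: [-0.001, 1.0, 0.021, 0.006]
wrist_force: [-0.1, 0.8, 0.9]
opening: 58.6
```

Request:
{"fn": "send_rows", "kwargs": {"steps": [0,0,0,0,0,0,0,0,0,0,0,0,0,0,0,0,0,0,0,0,0,0,0,0,0,0,0,0,0,0,0,0,0,0,0]}}

```text
time_s: 4.35
tool_pos: [646.8, 78.9, 95.1]
eef_rot: [-0.001, 1.0, 0.021, 0.008]
wrist_force: [2.6, 0.5, -6.4]
opening: 9.7
```

Request:
{"fn": "send_rows", "kwargs": {"steps": [0,0.02,0,0,0,0,0,0,0.02,0,0,0,0,0,0,0.02,0,0,0,0,0,0,0.02,0,0,0,0,0,0,0.02,0,0,0,0,0]}}

```text
time_s: 4.85
tool_pos: [651.2, -17.3, 95.0]
eef_rot: [-0.003, 1.0, 0.024, 0.008]
wrist_force: [0.8, 3.6, -2.5]
opening: 9.1
```

Request:
{"fn": "send_rows", "kwargs": {"steps": [0,0.02,0,0,0,0,0,0,0.02,0,0,0,0,0,0,0.02,0,0,0,0,0,0,0.02,0,0,0,0,0,0,0.02,0,0,0,0,0]}}

```text
time_s: 5.35
tool_pos: [655.9, -118.6, 95.1]
eef_rot: [-0.004, 1.0, 0.025, 0.008]
wrist_force: [0.1, 3.3, -0.8]
opening: 9.5
```

Request:
{"fn": "send_rows", "kwargs": {"steps": [0,0,0,0,0,0,0.03,0,0,0,0,0,0,0.03,0,0,-0.02,0,0,0,0.08,0,0,-0.04,0,0,0,0.08,0,0,-0.04,0,0,0,0.08]}}

```text
time_s: 5.85
tool_pos: [651.8, -117.8, 192.6]
eef_rot: [-0.005, 1.0, 0.025, 0.004]
wrist_force: [0.6, -0.6, 0.7]
opening: 72.1
```

Run:
```python
from h import *
go(445,10,330,0.24)
grab('scene','s5.png');grab('side','d5.png');s,im=grab('wrist','w5.png')
```

```text
t 5.85 pos [ 651.8 -117.8  192.6] psi 0.05 F [ 0.6 -0.6  0.7] open 72.1
 rotvec [ -0.57  -0.5  -10.91] shift_now [-0.1991 -0.1393 -0.1374] after turn [-0.1705 -0.1733 -0.1374]
```

Request:
{"fn": "send_rows", "kwargs": {"steps": [0,0,-0.036,-0.3,-0.3,-5.6,0.085,0,0,-0.036,-0.3,-0.3,-5.6,0.085,-0.022,-0.0373,-0.018,0,0,0,0.085,-0.022,-0.0373,-0.018,0,0,0,0.085,-0.022,-0.0373,0,0,0,0,0.085]}}

```text
time_s: 6.5
tool_pos: [558.7, -23.0, 300.2]
eef_rot: [0.0, 0.992, 0.126, -0.001]
wrist_force: [0.9, 1.3, 0.6]
opening: 85.0
```

Request:
{"fn": "send_rows", "kwargs": {"steps": [-0.022,-0.0373,0,0,0,0,0.085,0,0,0,0,0,0,0.085,0,0,0,0,0,0,0.085,0,0,0,0,0,0,0.085,0,0,0,0,0,0,0.085]}}

```text
time_s: 7.0
tool_pos: [523.1, 15.4, 298.5]
eef_rot: [0.001, 0.991, 0.13, -0.002]
wrist_force: [0.4, 0.4, 0.3]
opening: 84.9
```

Run:
```python
from h import *
go(445,10,330,0.24)
s,im=grab('wrist','w6.png')
overlay('wrist',s,im,(644.2,12.3,.046),286,[(450,155,-.05,38,76),(451,-9,.241,38,76)],'o6.png',(100,0,500,300))
```

```text
t 7.0 pos [523.1  15.4 298.5] psi 0.261 F [0.4 0.4 0.3] open 84.9
 rotvec [0.04 0.26 1.2 ] shift_now [-0.077  -0.0149 -0.0311] after turn [-0.0771 -0.0133 -0.0315]
```

View pics/o6.png

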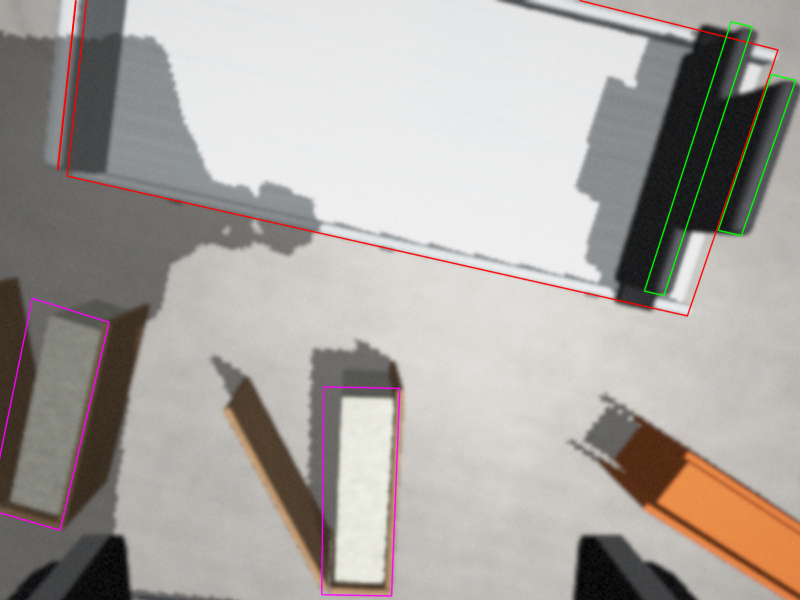

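The overlay fits the rack and binders A and B well. Binder B's top edge is at crop (395,390) to (390,590). Next I'll descend over B.

Request:
{"fn": "send_rows", "kwargs": {"steps": [-0.0152,-0.002,0.0377,0,0,0.3,0.085,-0.0152,-0.002,0.0377,0,0,0.3,0.085,-0.0152,-0.002,0.0377,0,0,0.3,0.085,-0.0152,-0.002,0.0377,0,0,0.3,0.085,-0.0152,-0.002,0.0377,0,0,0.3,0.085]}}

```text
time_s: 7.55
tool_pos: [449.6, 4.1, 107.0]
eef_rot: [0.0, 0.993, 0.114, 0.002]
wrist_force: [1.9, 0.2, -0.8]
opening: 84.8
```

```bash
echo "from h import *; go(447,7.5,22,0.237);grab('scene','s7.png')" | python3 -
```

```text
t 7.55 pos [449.6   4.1 107. ] psi 0.229 F [ 1.9  0.2 -0.8] open 84.8
 rotvec [ 0.05 -0.23 -0.44] shift_now [-0.0021 -0.004   0.085 ] after turn [-0.0017 -0.0039  0.085 ]
```

Request:
{"fn": "send_rows", "kwargs": {"steps": [-0.001,-0.004,0.004,0,0,-0.4,0.085,0,0,0.02,0,0,0,0.085,0,0,0.02,0,0,0,0.085,0,0,0.02,0,0,0,0.085,0,0,0.02,0,0,0,0.085]}}

```text
time_s: 8.1
tool_pos: [447.0, 7.3, 17.2]
eef_rot: [-0.0, 0.993, 0.117, 0.0]
wrist_force: [1.6, -0.5, -0.5]
opening: 85.1
```

```bash
echo "from h import *; go(447,7.5,22,0.237)" | python3 -
```

```text
t 8.1 pos [447.    7.3  17.2] psi 0.234 F [ 1.6 -0.5 -0.5] open 85.1
 rotvec [-0.03 -0.04 -0.15] shift_now [ 0.0001 -0.0002 -0.0048] after turn [ 0.0001 -0.0002 -0.0048]
```

Request:
{"fn": "send_rows", "kwargs": {"steps": [0,0.0034,-0.001,0,0,0,0.076,0,0.0034,-0.001,0,0,0,0.067,0,0.0034,-0.001,0,0,0,0.058,0,0.0034,-0.001,0,0,0,0.05,0,0.0034,0,0,0,0,0.042], "force": 30}}

```text
time_s: 8.6
tool_pos: [454.2, -10.2, 23.9]
eef_rot: [-0.0, 0.993, 0.117, 0.002]
wrist_force: [0.0, 1.2, -0.1]
opening: 41.7
```

Request:
{"fn": "send_rows", "kwargs": {"steps": [0,0,0,0,0,0,0.03,0,0,0,0,0,0,0.02,0,0,0,0,0,0,0.02,0,0,0,0,0,0,0.02,0,0,0,0,0,0,0.02]}}

```text
time_s: 9.1
tool_pos: [454.5, -11.3, 24.8]
eef_rot: [0.0, 0.993, 0.116, 0.002]
wrist_force: [-0.1, -1.0, -2.7]
opening: 36.6
```

```bash
echo "from h import *; go(447,7.5,122,0.046);grab('wrist','w8.png');grab('scene','s8.png')" | python3 -
```

```text
t 9.1 pos [454.5 -11.3  24.8] psi 0.233 F [-0.1 -1.  -2.7] open 36.6
 rotvec [ 0.02 -0.22 10.74] shift_now [-0.0026 -0.02   -0.0973] after turn [-0.0066 -0.0191 -0.0972]
```

Request:
{"fn": "send_rows", "kwargs": {"steps": [0,0,-0.03,0,0,0,0.02,0,0,-0.04,0,0,0,0.02,0,0,-0.04,0,0,0,0.02,0,0,0,0,0,5.4,0.02,0,0,0,0,0,5.4,0.02]}}

```text
time_s: 9.7
tool_pos: [453.1, -10.7, 138.3]
eef_rot: [-0.001, 1.0, 0.021, 0.001]
wrist_force: [-0.2, 0.6, -3.3]
opening: 37.1
```

Request:
{"fn": "send_rows", "kwargs": {"steps": [0.03,-0.02,0,0,0,0,0.02,0.038,-0.0258,0,0,0,0,0.02,0.038,-0.0258,0,0,0,0,0.02,0.038,-0.0258,0,0,0,0,0.02,0.038,-0.0258,0,0,0,0,0.02]}}

```text
time_s: 10.2
tool_pos: [633.0, 118.3, 138.7]
eef_rot: [0.002, 1.0, 0.015, 0.0]
wrist_force: [0.8, -0.5, -1.8]
opening: 37.1
```

Request:
{"fn": "send_rows", "kwargs": {"steps": [0,0,0,0,0,0,0.02,0,0,0,0,0,0,0.02,0,0,0,0,0,0,0.02,0,0,0,0,0,0,0.02,0,0,0,0,0,0,0.02]}}

```text
time_s: 10.7
tool_pos: [633.9, 121.8, 136.7]
eef_rot: [0.001, 1.0, 0.017, -0.001]
wrist_force: [-0.4, -0.2, -2.6]
opening: 36.9
```

Run:
```python
from h import *
go(641.9,128.3,32,.046)
s,w=grab('wrist','w9.png'); _,a=grab('scene','s9.png')
a=cv2.resize(a[150:310,190:380,::-1],None,fx=2.6,fy=2.6,interpolation=cv2.INTER_CUBIC)
w=w[:,120:420,::-1]; 
h=np.zeros((420,800,3),np.uint8); h[:420,:300]=w; h[:416,300:794]=a[:416,:494]; cv2.imwrite('pics/c9.png',h)
```

```text
t 10.7 pos [633.9 121.8 136.7] psi 0.034 F [-0.4 -0.2 -2.6] open 36.9
 rotvec [ 0.13  0.1  -0.69] shift_now [ 0.0084 -0.0065  0.1047] after turn [ 0.0083 -0.0062  0.1047]
```

View pics/c9.png

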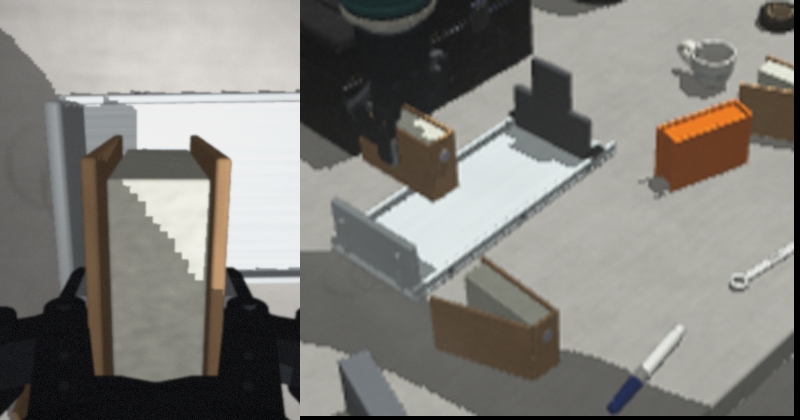

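The binder is held with its cover closed, and its far top corners are at wrist pixels (203,157) and (350,157). I'll work out its offset in the grip.

Run:
```python
from h import *
s=arm.sense(); C=cam('wrist',s); z=s['tool_pos'][2]-24.8+76
P=np.array([ray(C,p,z) for p in((203,158),(350,158))]); print(P.round(1)); d=P[1]-P[0]; print(np.linalg.norm(d))
c=P.mean(0)[:2]-s['tool_pos'][:2]; ps=psi(s); print('far end ahead of tcp',c@[np.cos(ps),np.sin(ps)], 'lat',c@[-np.sin(ps),np.cos(ps)])
C=cam('scene'); q=lambda p:(p[0]-300)/2.6+190
P=[ray(C,(q(p),p[1]/2.6+150),z)[:2] for p in((457,127),(403,104))]; print(np.array(P).round(1))
for p in P:
    c=p-s['tool_pos'][:2]; print((c@[np.cos(ps),np.sin(ps)]).round(1),(c@[-np.sin(ps),np.cos(ps)]).round(1))
```

```text
[[688.9 140.7 188. ]
 [690.2 104.7 188. ]]
36.01999441580962
far end ahead of tcp 55.51231723004795 lat -0.9463086680256151
[[574.9  95.4]
 [648.8 106. ]]
-60.0 -24.4
14.2 -16.3
```

Request:
{"fn": "send_rows", "kwargs": {"steps": [0.0083,-0.0062,0,0,0,-0.69,0.02,0,0,0.018,0,0,0,0.02,0,0,0.018,0,0,0,0.02,0,0,0.018,0,0,0,0.02,0,0,0.018,0,0,0,0.02]}}

```text
time_s: 11.3
tool_pos: [645.5, 129.0, 64.9]
eef_rot: [0.001, 1.0, 0.024, 0.002]
wrist_force: [0.4, -0.7, -3.8]
opening: 37.1
```

Request:
{"fn": "send_rows", "kwargs": {"steps": [0,0,0,0,0,0,0.02,0,0,0,0,0,0,0.02,0,0,0,0,0,0,0.02,0,0,0,0,0,0,0.02,0,0,0,0,0,0,0.02]}}

```text
time_s: 11.8
tool_pos: [645.4, 129.4, 64.0]
eef_rot: [0.001, 1.0, 0.024, 0.001]
wrist_force: [-0.4, 0.5, -2.3]
opening: 36.9
```

```bash
echo "from h import *; go(641.9,128.3,32,0.046)" | python3 -
```

```text
t 11.8 pos [645.4 129.4  64. ] psi 0.048 F [-0.4  0.5 -2.3] open 36.9
 rotvec [ 0.09 -0.16  0.12] shift_now [-0.0037  0.0009  0.032 ] after turn [-0.0036  0.001   0.032 ]
```

Request:
{"fn": "send_rows", "kwargs": {"steps": [-0.004,0.001,0,0,0,0,0.02,-0.0005,0,0.01,0,0,0,0.02,-0.0005,0,0.01,0,0,0,0.02,-0.0005,0,0.008,0,0,0,0.02,0,0,0.002,0,0,0,0.02]}}

```text
time_s: 12.3
tool_pos: [639.9, 127.8, 32.3]
eef_rot: [0.001, 1.0, 0.024, 0.002]
wrist_force: [0.2, 0.6, -2.5]
opening: 37.2
```

```bash
echo "from h import *; go(641.9,128.3,31,0.046)" | python3 -
```

```text
t 12.3 pos [639.9 127.8  32.3] psi 0.048 F [ 0.2  0.6 -2.5] open 37.2
 rotvec [ 0.09 -0.24  0.11] shift_now [ 0.002  -0.0004  0.0013] after turn [ 0.002  -0.0004  0.0013]
```

Request:
{"fn": "send_rows", "kwargs": {"steps": [0.002,0,0.002,0,0,0,0.02,0,0,0,0,0,0,0.046,0,0,0,0,0,0,0.046,0,0,0,0,0,0,0.046,0,0,0,0,0,0,0.046]}}

```text
time_s: 12.8
tool_pos: [642.8, 127.3, 30.4]
eef_rot: [0.001, 1.0, 0.024, 0.002]
wrist_force: [1.0, 0.1, -0.7]
opening: 46.0
```

Request:
{"fn": "send_rows", "kwargs": {"steps": [0,0,-0.015,0,0,0,0.046,0,0,-0.03,0,0,0,0.046,0,0,-0.04,0,0,0,0.046,0,0,-0.04,0,0,0,0.06,0,0,-0.045,0,0,0,0.085]}}

```text
time_s: 13.3
tool_pos: [639.4, 128.3, 204.5]
eef_rot: [0.001, 1.0, 0.025, -0.002]
wrist_force: [0.3, -1.3, 1.1]
opening: 72.4
```

Run:
```python
from h import *
go(525,130,300,-.05)
s,w=grab('wrist','w10.png'); _,a=grab('scene','s10.png')
a0=cv2.imread('pics/s9.png'); print(np.abs(a[:,:,::-1].astype(int)-a0).mean())
```

```text
t 13.3 pos [639.4 128.3 204.5] psi 0.049 F [ 0.3 -1.3  1.1] open 72.4
 rotvec [0.14 0.21 5.68] shift_now [-0.1145 -0.0071 -0.0951] after turn [-0.1143  0.004  -0.0955]
4.699902210884353
```

Request:
{"fn": "send_rows", "kwargs": {"steps": [0,0,-0.03,0,0,5.7,0.085,-0.0285,-0.006,-0.016,0,0,0,0.085,-0.0285,-0.006,-0.016,0,0,0,0.085,-0.0285,-0.006,-0.016,0,0,0,0.085,-0.0285,-0.006,-0.016,0,0,0,0.085]}}

```text
time_s: 13.9
tool_pos: [526.8, 159.9, 310.1]
eef_rot: [-0.001, 1.0, -0.028, 0.005]
wrist_force: [0.1, 0.1, 0.9]
opening: 85.0
```

Request:
{"fn": "send_rows", "kwargs": {"steps": [0,0,0,0,0,0,0.085,0,0,0,0,0,0,0.085,0,0,0,0,0,0,0.085,0,0,0,0,0,0,0.085,0,0,0,0,0,0,0.085]}}

```text
time_s: 14.4
tool_pos: [525.4, 161.6, 314.7]
eef_rot: [-0.001, 1.0, -0.027, 0.008]
wrist_force: [0.9, 0.2, -0.3]
opening: 84.8
```

Run:
```python
from h import *
s,im=grab('wrist','w11.png');grab('scene','s11.png')
go(450,170,110,-.05)
overlay('wrist',s,im,(644.2,12.3,.046),286,[(450,155,-.05,38,76),(639,128,.046,38,82)],'o11.png',(80,0,480,300))
```

```text
t 14.5 pos [525.3 161.6 314.6] psi -0.053 F [-0.1  1.1  0.4] open 85.0
 rotvec [-0.13 -0.94 -0.19] shift_now [-0.079  -0.0039  0.2034] after turn [-0.0756 -0.0046  0.2046]
```

View pics/o11.png

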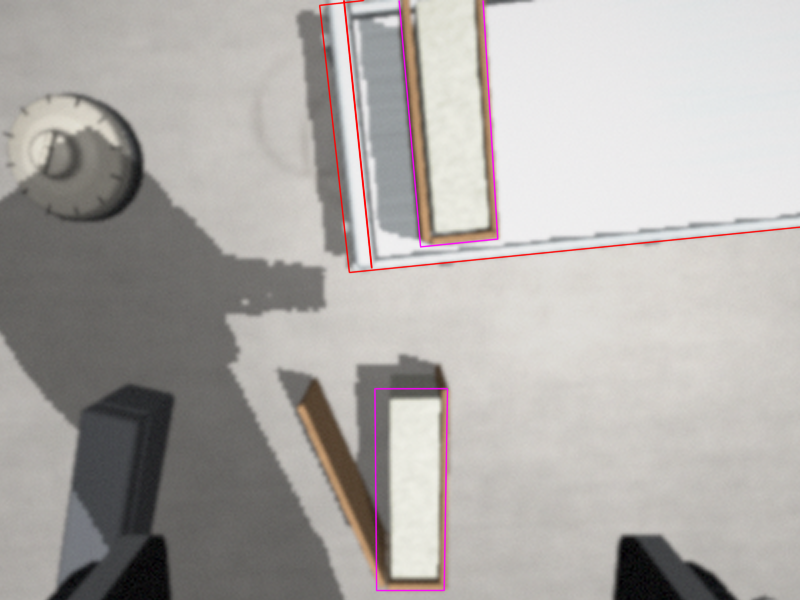

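The placed binder B is closed and sits inside the lips. Binder A matches its model, so I'll grasp it the same way.

Request:
{"fn": "send_rows", "kwargs": {"steps": [-0.0149,-0.0012,0.041,0,-0.5,-0.1,0.085,-0.0149,-0.001,0.041,0,-0.4,0,0.085,-0.0149,-0.001,0.041,0,0,0,0.085,-0.0149,-0.001,0.041,0,0,0,0.085,-0.0149,-0.001,0.041,0,0,0,0.085]}}

```text
time_s: 15.0
tool_pos: [454.8, 171.8, 106.3]
eef_rot: [-0.003, 1.0, -0.027, 0.004]
wrist_force: [2.2, 0.0, -1.3]
opening: 84.8
```

```bash
echo "from h import *; go(451.5,170,25,-0.05);grab('scene','s12.png')" | python3 -
```

```text
t 15.0 pos [454.8 171.8 106.3] psi -0.055 F [ 2.2  0.  -1.3] open 84.8
 rotvec [-0.38 -0.48 -0.27] shift_now [-0.0039  0.0025  0.0813] after turn [-0.0033  0.002   0.0813]
```

Request:
{"fn": "send_rows", "kwargs": {"steps": [-0.003,0.002,0.004,-0.3,-0.4,-0.3,0.085,0,0,0.018,0,0,0,0.085,0,0,0.018,0,0,0,0.085,0,0,0.018,0,0,0,0.085,0,0,0.018,0,0,0,0.085]}}

```text
time_s: 15.55
tool_pos: [450.2, 169.2, 25.6]
eef_rot: [0.001, 1.0, -0.024, -0.002]
wrist_force: [0.5, -0.4, -1.3]
opening: 85.0
```

```bash
echo "from h import *; go(451.5,170,25,-0.05)" | python3 -
```

```text
t 15.55 pos [450.2 169.2  25.6] psi -0.048 F [ 0.5 -0.4 -1.3] open 85.0
 rotvec [0.08 0.23 0.11] shift_now [ 0.0012 -0.0009  0.0006] after turn [ 0.0012 -0.0009  0.0006]
```

Request:
{"fn": "send_rows", "kwargs": {"steps": [0,0.0028,0.0005,0,0,0,0.076,0,0.0028,0.0005,0,0,0,0.067,0,0.0028,0.0005,0,0,0,0.058,0,0.0028,0.0005,0,0,0,0.05,0,0.0028,0.0005,0,0,0,0.042], "force": 30}}

```text
time_s: 16.05
tool_pos: [452.8, 154.4, 26.1]
eef_rot: [0.0, 1.0, -0.024, -0.0]
wrist_force: [-0.2, 0.4, 0.5]
opening: 42.2
```

Request:
{"fn": "send_rows", "kwargs": {"steps": [0,0,0,0,0,0,0.03,0,0,0,0,0,0,0.02,0,0,0,0,0,0,0.02,0,0,0,0,0,0,0.02,0,0,0,0,0,0,0.02]}}

```text
time_s: 16.55
tool_pos: [452.7, 153.5, 26.5]
eef_rot: [0.001, 1.0, -0.025, -0.0]
wrist_force: [-0.3, -0.4, -2.1]
opening: 37.2
```

```bash
echo "from h import *; go(640,68,140,0.046);grab('wrist','w13.png');grab('scene','s13.png')" | python3 -
```

```text
t 16.55 pos [452.7 153.5  26.5] psi -0.05 F [-0.3 -0.4 -2.1] open 37.2
 rotvec [ 0.08  0.05 -5.48] shift_now [ 0.1912  0.0763 -0.1135] after turn [ 0.1832  0.094  -0.1135]
```

Request:
{"fn": "send_rows", "kwargs": {"steps": [0,0,-0.03,0,0,0,0.02,0,0,-0.04,0,0,0,0.02,0,0,-0.04,0,0,0,0.02,0,0,0,0,0,-5.5,0.02,0.03,0.015,0,0,0,0,0.02]}}

```text
time_s: 17.15
tool_pos: [480.5, 142.1, 140.3]
eef_rot: [0.001, 1.0, 0.028, -0.002]
wrist_force: [0.2, 0.5, -2.9]
opening: 36.9
```

Request:
{"fn": "send_rows", "kwargs": {"steps": [0.039,0.02,0,0,0,0,0.02,0.039,0.02,0,0,0,0,0.02,0.039,0.02,0,0,0,0,0.02,0.039,0.02,0,0,0,0,0.02,0,0,0,0,0,0,0.02]}}

```text
time_s: 17.65
tool_pos: [648.8, 65.4, 140.2]
eef_rot: [0.002, 1.0, 0.027, -0.001]
wrist_force: [-1.9, 0.1, -2.0]
opening: 37.1
```

Request:
{"fn": "send_rows", "kwargs": {"steps": [0,0,0,0,0,0,0.02,0,0,0,0,0,0,0.02,0,0,0,0,0,0,0.02,0,0,0,0,0,0,0.02,0,0,0,0,0,0,0.02]}}

```text
time_s: 18.15
tool_pos: [647.0, 66.6, 139.4]
eef_rot: [0.002, 1.0, 0.028, -0.002]
wrist_force: [0.4, -1.0, -2.0]
opening: 36.7
```

```bash
cat > held.py <<'E'
from h import *
def held(fn,zt,w=38):
    "far end of the held item from the wrist view: print offset estimate and overlay"
    s,im=grab('wrist',fn); C=cam('wrist',s); b=im[:,:,::-1].copy(); ps=psi(s); p=s['tool_pos']; go(643.6,68.4,33.5,.046)
    for k in (50,55,60): 
        q=[proj(C,[p[0]+k*np.cos(ps)-l*np.sin(ps),p[1]+k*np.sin(ps)+l*np.cos(ps),p[2]+zt]) for l in(-w/2,w/2)]
        cv2.line(b,*[tuple(int(round(v)) for v in x) for x in q],(0,0,255),1)
    # strongest row edge in centre column band
    g=cv2.cvtColor(im,cv2.COLOR_RGB2GRAY).astype(float); prof=np.abs(np.diff(g[:,265:285].mean(1))); print('edge rows',np.argsort(prof)[::-1][:4])
    print('rows at 50/55/60',[proj(C,[p[0]+k*np.cos(ps),p[1]+k*np.sin(ps),p[2]+zt])[1].round(1) for k in(50,55,60)])
    cv2.imwrite('pics/h_'+fn,b[60:400,130:430])
E
python3 -c "
from held import *
held('w14.png',49.5);grab('scene','s14.png')"
```

```text
t 18.2 pos [647.1  66.7 139.4] psi 0.057 F [ 0.4  1.1 -1.6] open 36.6
 rotvec [0.18 0.24 0.6 ] shift_now [-0.0029 -0.0022  0.1059] after turn [-0.0034 -0.0019  0.1059]
edge rows [110 179 150 149]
rows at 50/55/60 [np.float64(179.4), np.float64(159.7), np.float64(139.4)]
```

Request:
{"fn": "send_rows", "kwargs": {"steps": [-0.003,-0.002,0,0,0,0.6,0.02,-0.0005,0,0.018,0,0,0,0.02,-0.0005,0,0.018,0,0,0,0.02,-0.0005,0,0.018,0,0,0,0.02,-0.0005,0,0.018,0,0,0,0.02]}}

```text
time_s: 18.75
tool_pos: [642.6, 69.4, 68.7]
eef_rot: [0.001, 1.0, 0.022, 0.001]
wrist_force: [0.5, -0.2, -2.7]
opening: 36.6
```

```bash
echo "from h import *; go(644.1,68.4,33,0.046)" | python3 -
```

```text
t 18.75 pos [642.6  69.4  68.7] psi 0.043 F [ 0.5 -0.2 -2.7] open 36.6
 rotvec [ 0.16 -0.1  -0.15] shift_now [0.0014 0.0009 0.0357] after turn [0.0014 0.001  0.0357]
```

Request:
{"fn": "send_rows", "kwargs": {"steps": [0.001,0.001,0.01,0,0,0,0.02,0,0,0.01,0,0,0,0.02,0,0,0.01,0,0,0,0.02,0,0,0.004,0,0,0,0.02,0,0,0.001,0,0,0,0.02]}}

```text
time_s: 19.25
tool_pos: [644.5, 70.0, 38.6]
eef_rot: [0.001, 1.0, 0.022, 0.002]
wrist_force: [-14.9, -6.5, 20.0]
opening: 37.0
```

```bash
echo "from h import *; go(644.1,68.4,33,0.046)" | python3 -
```

```text
t 19.25 pos [644.5  70.   38.6] psi 0.044 F [-14.9  -6.5  20. ] open 37.0
 rotvec [ 0.18 -0.26 -0.11] shift_now [-0.0005  0.0016  0.0056] after turn [-0.0005  0.0016  0.0056]
```

Request:
{"fn": "send_rows", "kwargs": {"steps": [0,0,-0.01,0,0,0,0.02,0,0,-0.01,0,0,0,0.02,0,0,0,0,0,0,0.02,0,0,0,0,0,0,0.02,0,0,0,0,0,0,0.02]}}

```text
time_s: 19.75
tool_pos: [645.4, 70.4, 60.8]
eef_rot: [0.001, 1.0, 0.022, 0.004]
wrist_force: [0.5, -0.4, -1.9]
opening: 36.5
```

Run:
```python
from held import *
held('w15.png',49.5); _,a=grab('scene','s15.png'); _,d=grab('side','d15.png')
w=cv2.imread('pics/w15.png')[:,130:430]
a=cv2.resize(a[170:300,200:330,::-1],None,fx=3.2,fy=3.2,interpolation=cv2.INTER_CUBIC)
h=np.zeros((420,720,3),np.uint8); h[:,:300]=w; h[:416,300:716]=a; cv2.imwrite('pics/c15.png',h)
```

```text
t 19.8 pos [645.3  70.3  60.6] psi 0.044 F [ 0.2 -1.4 -2.9] open 36.8
 rotvec [ 0.17 -0.41 -0.13] shift_now [-0.0019  0.0017  0.0271] after turn [-0.0017  0.0018  0.0271]
edge rows [179 110 180 380]
rows at 50/55/60 [np.float64(176.8), np.float64(157.1), np.float64(136.8)]
```

View pics/c15.png

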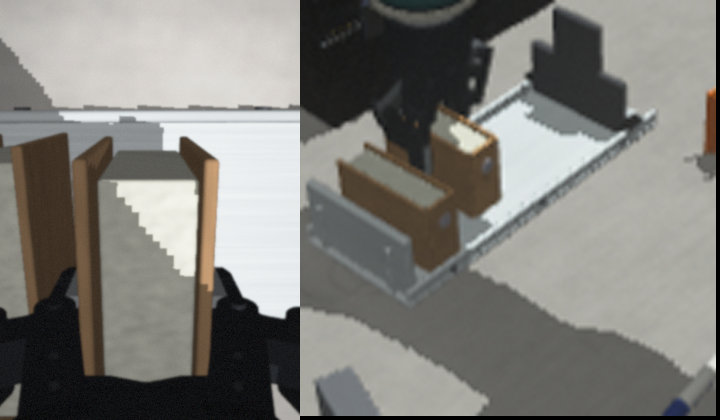

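B is placed and A is held square at the same offset in the grip. The contact was most likely the finger linkage against B, because the gap is small at (65,270). I'll lower A farther from B, then slide both towards the wall.

Request:
{"fn": "send_rows", "kwargs": {"steps": [-0.0018,0.01,0,0,-0.3,-0.1,0.02,0,0.011,0,0,0,0,0.02,-0.0003,0,0.009,0,0,0,0.02,-0.0003,0,0.009,0,0,0,0.02,0,0,0.008,0,0,0,0.02]}}

```text
time_s: 20.4
tool_pos: [643.7, 46.0, 32.5]
eef_rot: [0.002, 1.0, 0.022, 0.001]
wrist_force: [0.1, 0.2, -1.2]
opening: 37.0
```

```bash
echo "from h import *; go(644.4,50.4,33,0.046)" | python3 -
```

```text
t 20.4 pos [643.7  46.   32.5] psi 0.044 F [ 0.1  0.2 -1.2] open 37.0
 rotvec [ 0.2  -0.07 -0.1 ] shift_now [ 0.0008 -0.0044 -0.0005] after turn [ 0.0009 -0.0044 -0.0005]
```

Request:
{"fn": "send_rows", "kwargs": {"steps": [0,-0.004,0,0,0,0,0.02,0,-0.004,0,0,0,0,0.02,0,-0.004,0,0,0,0,0.02,0,-0.003,0,0,0,0,0.02,0,0,0,0,0,0,0.02]}}

```text
time_s: 20.9
tool_pos: [644.7, 55.6, 31.9]
eef_rot: [0.006, 1.0, 0.02, 0.001]
wrist_force: [-5.7, 0.7, 9.3]
opening: 36.9
```

```bash
echo "from h import *; go(644.1,62,32.5,0.046)" | python3 -
```

```text
t 20.9 pos [644.7  55.6  31.9] psi 0.041 F [-5.7  0.7  9.3] open 36.9
 rotvec [ 0.67 -0.13 -0.31] shift_now [-0.0004 -0.0064 -0.0006] after turn [-0.0003 -0.0064 -0.0006]
```

Request:
{"fn": "send_rows", "kwargs": {"steps": [0,0,-0.001,0.6,0,0,0.02,0,0,0,0,0,0,0.045,0,0,0,0,0,0,0.045,0,0,0,0,0,0,0.045,0,0,-0.005,0,0,0,0.045]}}

```text
time_s: 21.4
tool_pos: [644.2, 56.3, 36.2]
eef_rot: [0.0, 1.0, 0.021, 0.001]
wrist_force: [0.4, -0.4, -0.1]
opening: 45.1
```

Request:
{"fn": "send_rows", "kwargs": {"steps": [0,0,-0.015,0,0,0,0.045,0,0,-0.03,0,0,0,0.045,0,0,-0.04,0,0,0,0.045,0,0,-0.04,0,0,0,0.06,0,0,-0.045,0,0,0,0.085]}}

```text
time_s: 21.9
tool_pos: [641.2, 57.1, 211.1]
eef_rot: [-0.0, 1.0, 0.022, -0.003]
wrist_force: [0.1, 0.5, -0.9]
opening: 72.5
```

Run:
```python
from h import *
go(530,-360,330,.07)
s,im=grab('wrist','w16.png'); _,a=grab('scene','s16.png')
overlay('wrist',s,im,(644.2,12.3,.046),286,[(642.3,56,.046,38,82),(639,128,.046,38,82)],'o16.png',(80,0,480,300))
w=cv2.imread('pics/o16.png')[:,:500]
a=cv2.resize(a[160:310,200:280,::-1],None,fx=3.7,fy=3.7,interpolation=cv2.INTER_CUBIC)
h=np.zeros((600,800,3),np.uint8); h[:,:500]=w; h[:555,500:796]=a; cv2.imwrite('pics/c16.png',h)
```

```text
t 21.9 pos [641.2  57.1 211.1] psi 0.043 F [ 0.1  0.5 -0.9] open 72.5
 rotvec [-0.03  0.38 -1.53] shift_now [-0.13    0.4119 -0.1182] after turn [-0.1401  0.4083 -0.1189]
```

View pics/c16.png

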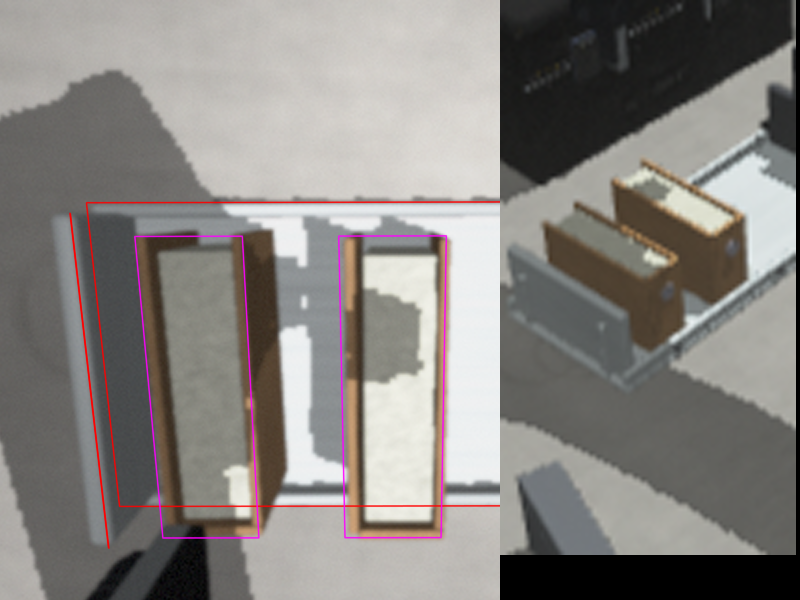

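Both filed binders stand closed and inside the lips. Next is binder C.

Request:
{"fn": "send_rows", "kwargs": {"steps": [-0.0124,0.03,-0.02,0,0,0.2,0.085,-0.0124,0.042,-0.02,0,0,0.2,0.085,-0.0124,0.042,-0.02,0,0,0.2,0.085,-0.0124,0.042,-0.02,0,0,0,0.085,-0.0124,0.042,-0.02,0,0,0,0.085]}}

```text
time_s: 22.5
tool_pos: [587.5, -140.1, 323.8]
eef_rot: [-0.002, 1.0, 0.023, 0.004]
wrist_force: [1.2, 0.2, 0.1]
opening: 84.7
```

Request:
{"fn": "send_rows", "kwargs": {"steps": [-0.0124,0.042,0,0,0,0,0.085,-0.0124,0.042,0,0,0,0,0.085,-0.0124,0.042,0,0,0,0,0.085,-0.0124,0.042,0,0,0,0,0.085,-0.0124,0.042,0,0,0,0,0.085]}}

```text
time_s: 23.0
tool_pos: [532.6, -359.6, 333.2]
eef_rot: [0.001, 1.0, 0.024, 0.009]
wrist_force: [1.4, 1.0, 0.3]
opening: 85.1
```

Request:
{"fn": "send_rows", "kwargs": {"steps": [0,0,0,0,0,0,0.085,0,0,0,0,0,0,0.085,0,0,0,0,0,0,0.085,0,0,0,0,0,0,0.085,0,0,0,0,0,0,0.085]}}

```text
time_s: 23.5
tool_pos: [530.1, -363.8, 335.9]
eef_rot: [0.002, 1.0, 0.021, 0.01]
wrist_force: [-0.6, -0.2, 0.2]
opening: 84.8
```

Run:
```python
from h import *
s,im=grab('wrist','w17.png');_,a=grab('scene','s17.png')
go(453,-345,110,.03)
overlay('wrist',s,im,None,286,[(453.5,-363,.03,38,76)],'o17.png',(80,0,480,300))
w=cv2.imread('pics/o17.png')[100:,150:650]
a=cv2.resize(a[250:345,180:280,::-1],None,fx=2.9,fy=2.9,interpolation=cv2.INTER_CUBIC)
h=np.zeros((500,800,3),np.uint8); h[:,:500]=w; h[:a.shape[0],500:500+a.shape[1]]=a; cv2.imwrite('pics/c17.png',h)
```

```text
t 23.6 pos [ 530.1 -363.9  335.8] psi 0.043 F [-0.5 -0.6 -0.7] open 84.8
 rotvec [ 0.23 -1.15  0.75] shift_now [-0.0808 -0.0231  0.2241] after turn [-0.0765 -0.0212  0.2258]
```

View pics/c17.png

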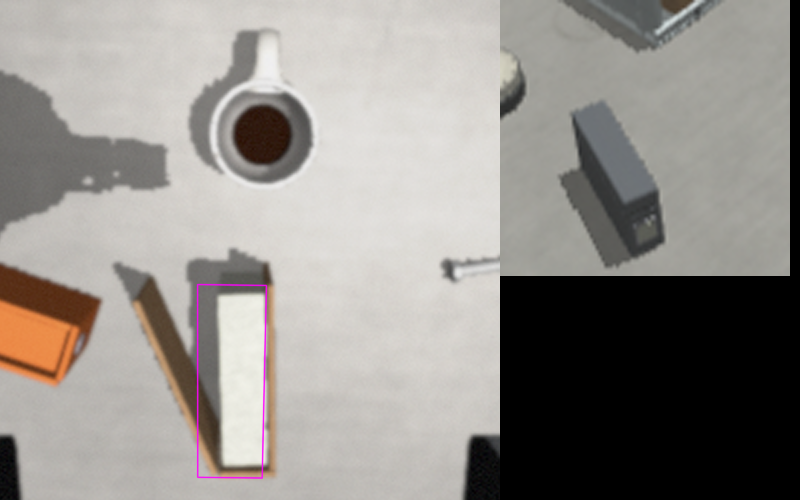

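Run:
```python
from m3 import *
s=arm.sense(); C=cam('wrist',s); P=lambda p:(np.array(p)+[150,100])/2+[80,0]
print(psi(s)); binder(C,P((270,287)),P((273,477)),P((136,303))); print(ray(C,P((207,477)),76), ray(C,P((273,477)),76))
# card box from scene
C=cam('scene'); Q=lambda p:np.array([(p[0]-500)/2.9+180,p[1]/2.9+250])
B=np.array([ray(C,Q(p),72)[:2] for p in((573,113),(603,101),(661,186),(625,205))]); print(B.round(1).tolist(),B.mean(0))
```

```text
0.043079153894054464
len 114.5 yaw 0.069 o [ 452.6 -367.5] S [ 396.8 -390.4] cover (np.float64(0.348), np.float64(112.9))
[ 395.14476309 -351.51035553   76.        ] [ 396.77044105 -390.41866397   76.        ]
[[500.7, 329.0], [492.5, 302.4], [384.4, 330.6], [391.1, 363.3]] [442.19696904 331.3345555 ]
```

Request:
{"fn": "send_rows", "kwargs": {"steps": [-0.0155,-0.0028,0.044,0,-0.5,-0.3,0.085,-0.0155,-0.0028,0.044,0,-0.4,-0.3,0.085,-0.0155,-0.0028,0.044,0,-0.3,-0.2,0.085,-0.0155,-0.0028,0.044,0,0,0,0.085,-0.0155,-0.0028,0.044,0,0,0,0.085]}}

```text
time_s: 24.1
tool_pos: [457.5, -354.0, 114.7]
eef_rot: [0.006, 0.999, 0.031, 0.005]
wrist_force: [0.4, -1.5, -0.4]
opening: 84.8
```

```bash
echo "from h import *; go(452.2,-354.5,36,0.058)" | python3 -
```

```text
t 24.1 pos [ 457.5 -354.   114.7] psi 0.063 F [ 0.4 -1.5 -0.4] open 84.8
 rotvec [ 0.68 -0.57  0.29] shift_now [-0.0061 -0.0007  0.0787] after turn [-0.0053  0.0002  0.0787]
```

Request:
{"fn": "send_rows", "kwargs": {"steps": [-0.005,0,0.004,0.6,-0.5,0.2,0.085,0,0,0.018,0,0,0,0.085,0,0,0.018,0,0,0,0.085,0,0,0.018,0,0,0,0.085,0,0,0.016,0,0,0,0.085]}}

```text
time_s: 24.6
tool_pos: [453.9, -354.7, 41.9]
eef_rot: [-0.0, 1.0, 0.03, -0.0]
wrist_force: [1.2, 0.9, 0.7]
opening: 85.3
```

```bash
echo "from h import *; go(452.2,-354.5,36,0.058)" | python3 -
```

```text
t 24.6 pos [ 453.9 -354.7   41.9] psi 0.059 F [1.2 0.9 0.7] open 85.3
 rotvec [-0.03  0.03  0.06] shift_now [-0.0017 -0.0003  0.0059] after turn [-0.0017 -0.0003  0.0059]
```

Request:
{"fn": "send_rows", "kwargs": {"steps": [-0.001,0.0026,0.003,0,0,0,0.076,0,0.0026,0.003,0,0,0,0.067,0,0.0026,0.002,0,0,0,0.058,0,0.0026,0.0005,0,0,0,0.05,0,0.0024,0.0005,0,0,0,0.042], "force": 30}}

```text
time_s: 25.1
tool_pos: [456.3, -369.3, 35.1]
eef_rot: [0.0, 1.0, 0.03, 0.001]
wrist_force: [0.2, 1.5, 0.4]
opening: 42.1
```

Request:
{"fn": "send_rows", "kwargs": {"steps": [0,0,0,0,0,0,0.03,0,0,0,0,0,0,0.02,0,0,0,0,0,0,0.02,0,0,0,0,0,0,0.02,0,0,0,0,0,0,0.02]}}

```text
time_s: 25.6
tool_pos: [455.8, -369.7, 35.4]
eef_rot: [0.0, 1.0, 0.03, 0.001]
wrist_force: [-0.6, 0.1, -3.3]
opening: 36.9
```

```bash
echo "from h import *; go(646,0,150,0.046);grab('scene','s18.png')" | python3 -
```

```text
t 25.6 pos [ 455.8 -369.7   35.4] psi 0.059 F [-0.6  0.1 -3.3] open 36.9
 rotvec [ 0.05 -0.06  0.76] shift_now [ 0.2118 -0.3578 -0.1147] after turn [ 0.207  -0.3606 -0.1146]
```

Request:
{"fn": "send_rows", "kwargs": {"steps": [0,0,-0.03,0,0,0,0.02,0,0,-0.045,0,0,0,0.02,0,0,-0.045,0,0,0,0.02,0,0,-0.045,0,0,0.7,0.02,0.02,-0.034,0,0,0,0,0.02]}}

```text
time_s: 26.15
tool_pos: [471.0, -337.6, 204.9]
eef_rot: [-0.0, 1.0, 0.02, -0.001]
wrist_force: [1.7, -0.3, -4.7]
opening: 37.2
```

Request:
{"fn": "send_rows", "kwargs": {"steps": [0.0235,-0.0395,0,0,0,0,0.02,0.0235,-0.0395,0,0,0,0,0.02,0.0235,-0.0395,0,0,0,0,0.02,0.0235,-0.0395,0,0,0,0,0.02,0.0235,-0.0395,0,0,0,0,0.02]}}

```text
time_s: 26.65
tool_pos: [583.1, -130.8, 207.3]
eef_rot: [0.001, 1.0, 0.017, 0.0]
wrist_force: [0.6, -1.0, -3.4]
opening: 36.8
```

```bash
echo "from h import *; go(648,-7.5,150,0.046)" | python3 -
```

```text
t 26.65 pos [ 583.1 -130.8  207.3] psi 0.034 F [ 0.6 -1.  -3.4] open 36.8
 rotvec [ 0.16 -0.02 -0.69] shift_now [ 0.069  -0.1212  0.057 ] after turn [ 0.0705 -0.1202  0.0573]
```

Request:
{"fn": "send_rows", "kwargs": {"steps": [0.0235,-0.04,0,0,0,-0.3,0.02,0.0235,-0.04,0,0,0,-0.3,0.02,0.0215,-0.036,0.01,0,0,0,0.02,0,0,0.02,0,0,0,0.02,0,0,0.01,0,0,0,0.02]}}

```text
time_s: 27.15
tool_pos: [650.8, 1.6, 166.9]
eef_rot: [0.0, 1.0, 0.027, 0.002]
wrist_force: [-1.0, -0.8, -3.4]
opening: 37.0
```

Request:
{"fn": "send_rows", "kwargs": {"steps": [0,0,0,0,0,0,0.02,0,0,0,0,0,0,0.02,0,0,0,0,0,0,0.02,0,0,0,0,0,0,0.02,0,0,0,0,0,0,0.02]}}

```text
time_s: 27.65
tool_pos: [650.3, -1.8, 168.0]
eef_rot: [0.001, 1.0, 0.025, 0.001]
wrist_force: [0.0, 0.2, -2.5]
opening: 36.9
```

```bash
python3 -c "
from held import *
held('w19.png',40.6); go(648,-7.5,42,.046)"
```

```text
t 27.7 pos [650.3  -1.8 168. ] psi 0.05 F [ 0.1 -0.5 -3.3] open 36.8
 rotvec [ 0.08 -0.17  0.2 ] shift_now [-0.0036 -0.0706  0.1344] after turn [-0.0035 -0.0704  0.1345]
edge rows [381 147 380 146]
rows at 50/55/60 [np.float64(171.9), np.float64(153.8), np.float64(135.2)]
t 27.7 pos [650.3  -1.8 168. ] psi 0.05 F [ 0.1 -0.5 -3.3] open 36.8
 rotvec [ 0.08 -0.17  0.2 ] shift_now [-0.003   0.0054  0.126 ] after turn [-0.0026  0.0056  0.126 ]
```

Run:
```python
import cv2,numpy as np
for f in('w9','w14','w19'):
    g=cv2.cvtColor(cv2.imread(f'pics/{f}.png'),cv2.COLOR_BGR2GRAY).astype(float)
    p=np.diff(g[:,262:290].mean(1)); print(f,[(i,int(p[i])) for i in range(100,230) if abs(p[i])>8])
```

```text
w9 [(100, -10), (101, -18), (103, 24), (104, 10), (147, -19), (148, -54), (149, -54), (150, -19), (177, 24), (178, 41), (179, 36), (180, 22), (181, 10), (215, -11), (216, -9), (222, -8), (223, -10)]
w14 [(105, -15), (106, -26), (107, -25), (108, -10), (109, 21), (110, 42), (111, 30), (112, 9), (116, -11), (117, -9), (118, 15), (119, 13), (145, -15), (146, -14), (148, -12), (149, -37), (150, -41), (151, -19), (178, 29), (179, 42), (180, 33), (181, 19), (182, 8), (202, -10), (203, -8), (216, -10), (217, -9), (224, -11), (225, -8)]
w19 [(107, -20), (108, -29), (109, -22), (110, 14), (111, 39), (112, 28), (113, 9), (117, -11), (119, 16), (120, 8), (145, -13), (146, -55), (147, -58), (148, -20), (169, 21), (170, 43), (171, 40), (172, 23), (173, 10), (210, -9), (223, -8)]
```

Request:
{"fn": "send_rows", "kwargs": {"steps": [-0.003,0.0056,0,0,0,0.2,0.02,-0.0005,0,0.022,0,0,0,0.02,-0.0005,0,0.022,0,0,0,0.02,-0.0005,0,0.022,0,0,0,0.02,-0.0005,0,0.022,0,0,0,0.02]}}

```text
time_s: 28.2
tool_pos: [647.9, -10.8, 81.9]
eef_rot: [0.001, 1.0, 0.022, 0.005]
wrist_force: [0.2, -0.4, -2.8]
opening: 36.7
```

```bash
echo "from h import *; go(647.6,-7.6,42,0.046)" | python3 -
```

```text
t 28.2 pos [647.9 -10.8  81.9] psi 0.043 F [ 0.2 -0.4 -2.8] open 36.7
 rotvec [ 0.17 -0.62 -0.17] shift_now [-0.0006 -0.0033  0.0399] after turn [-0.0001 -0.0032  0.0399]
```

Request:
{"fn": "send_rows", "kwargs": {"steps": [0,-0.002,0,0,-0.6,-0.2,0.02,0,0,0.012,0,0,0,0.02,0,0,0.012,0,0,0,0.02,0,0,0.01,0,0,0,0.02,0,0,0.002,0,0,0,0.02]}}

```text
time_s: 28.7
tool_pos: [647.2, -10.1, 43.4]
eef_rot: [0.002, 1.0, 0.023, -0.001]
wrist_force: [0.1, -0.2, -3.5]
opening: 36.7
```

```bash
echo "from h import *; go(647.6,-7.6,42,0.046)" | python3 -
```

```text
t 28.7 pos [647.2 -10.1  43.4] psi 0.046 F [ 0.1 -0.2 -3.5] open 36.7
 rotvec [ 0.19  0.09 -0.02] shift_now [ 0.0005 -0.0025  0.0014] after turn [ 0.0005 -0.0025  0.0014]
```

Request:
{"fn": "send_rows", "kwargs": {"steps": [0,-0.006,0.0005,0,0,0,0.02,0,0,0.0015,0,0,0,0.02,0,0,0,0,0,0,0.046,0,0,0,0,0,0,0.046,0,0,0,0,0,0,0.046]}}

```text
time_s: 29.2
tool_pos: [648.2, -3.1, 43.0]
eef_rot: [0.002, 1.0, 0.023, 0.001]
wrist_force: [-0.0, 0.4, 0.4]
opening: 46.2
```

Request:
{"fn": "send_rows", "kwargs": {"steps": [0,0,-0.01,0,0,0,0.046,0,0,-0.03,0,0,0,0.046,0,0,-0.04,0,0,0,0.046,0,0,-0.045,0,0,0,0.06,0,0,-0.045,0,0,0,0.085]}}

```text
time_s: 29.7
tool_pos: [645.3, -2.9, 216.2]
eef_rot: [0.001, 1.0, 0.023, -0.003]
wrist_force: [1.5, -0.5, 0.1]
opening: 72.9
```

```bash
echo "from h import *; go(522,305,310,-.3);grab('wrist','w20.png');grab('scene','s20.png')" | python3 -
```

```text
t 29.7 pos [645.3  -2.9 216.2] psi 0.046 F [ 1.5 -0.5  0.1] open 72.9
 rotvec [ 0.21  0.37 19.84] shift_now [-0.1096 -0.313  -0.0938] after turn [-0.2088 -0.2577 -0.0938]
```

Request:
{"fn": "send_rows", "kwargs": {"steps": [0,0,-0.03,0,0,6.6,0.085,0,0,-0.03,0,0,6.6,0.085,0,0,-0.03,0,0,6.6,0.085,-0.03,-0.037,0,0,0,0,0.085,-0.03,-0.037,0,0,0,0,0.085]}}

```text
time_s: 30.3
tool_pos: [614.1, 82.0, 320.4]
eef_rot: [0.001, 0.987, -0.161, 0.005]
wrist_force: [1.1, 1.1, -0.3]
opening: 85.1
```

Request:
{"fn": "send_rows", "kwargs": {"steps": [-0.03,-0.037,0,0,0,0,0.085,-0.03,-0.037,0,0,0,0,0.085,-0.03,-0.037,0,0,0,0,0.085,-0.03,-0.037,0,0,0,0,0.085,-0.028,-0.035,0,0,0,0,0.085]}}

```text
time_s: 30.8
tool_pos: [527.5, 310.0, 324.9]
eef_rot: [0.0, 0.987, -0.163, 0.009]
wrist_force: [1.0, -0.1, -0.1]
opening: 85.0
```

Request:
{"fn": "send_rows", "kwargs": {"steps": [0,0,0,0,0,0,0.085,0,0,0,0,0,0,0.085,0,0,0,0,0,0,0.085,0,0,0,0,0,0,0.085,0,0,0,0,0,0,0.085]}}

```text
time_s: 31.3
tool_pos: [524.1, 315.2, 327.9]
eef_rot: [-0.001, 0.987, -0.159, 0.009]
wrist_force: [1.0, -1.2, 0.1]
opening: 85.1
```

Run:
```python
from h import *
s,im=grab('wrist','w21.png');grab('scene','s21.png')
go(445,330,110,-.3)
overlay('wrist',s,im,(644.2,12.3,.046),286,[(446,330,-.3,32,72),(642.3,56,.046,38,82),(639,128,.046,38,82)],'o21.png',(80,0,480,300))
```

```text
t 31.4 pos [524.1 315.3 327.8] psi -0.319 F [-0.   0.4 -0.1] open 85.3
 rotvec [-0.3  -1.02 -1.08] shift_now [-0.0836  0.012   0.2163] after turn [-0.08    0.0093  0.2178]
```

View pics/o21.png

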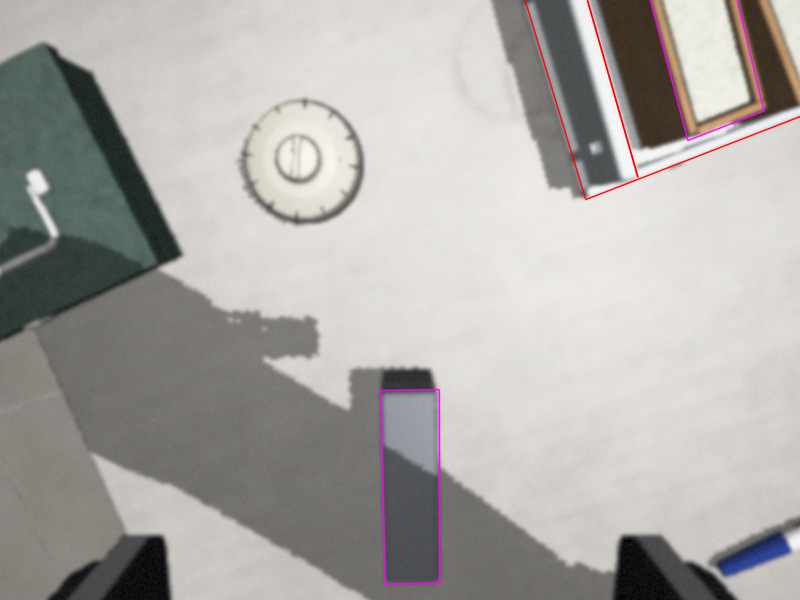

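The box matches its model at (446,330) with yaw -0.31. I'll descend to it.

Request:
{"fn": "send_rows", "kwargs": {"steps": [-0.016,0.0019,0.043,-0.3,-0.5,-0.3,0.085,-0.016,0.0019,0.043,0,-0.5,-0.3,0.085,-0.0158,0.0019,0.043,0,0,0,0.085,-0.0158,0.0019,0.043,0,0,0,0.085,-0.0158,0.0019,0.043,0,0,0,0.085]}}

```text
time_s: 31.9
tool_pos: [451.0, 329.9, 111.1]
eef_rot: [-0.004, 0.988, -0.157, 0.004]
wrist_force: [1.8, 0.8, -0.5]
opening: 84.8
```

```bash
echo "from h import *; go(446,330,36,-.308)" | python3 -
```

```text
t 31.9 pos [451.  329.9 111.1] psi -0.316 F [ 1.8  0.8 -0.5] open 84.8
 rotvec [-0.52 -0.44 -0.46] shift_now [-0.0054  0.0021  0.0751] after turn [-0.0048  0.0014  0.0751]
```

Request:
{"fn": "send_rows", "kwargs": {"steps": [-0.0045,0.0014,0.004,-0.5,-0.4,-0.4,0.085,-0.0005,0,0.018,0,0,0,0.085,-0.0005,0,0.018,0,0,0,0.085,-0.0005,0,0.018,0,0,0,0.085,0,0,0.014,0,0,0,0.085]}}

```text
time_s: 32.4
tool_pos: [445.9, 329.9, 38.8]
eef_rot: [0.001, 0.988, -0.153, -0.0]
wrist_force: [-0.2, 0.7, -0.4]
opening: 84.9
```

```bash
echo "from h import *; go(446,330,36,-.308)" | python3 -
```

```text
t 32.4 pos [445.9 329.9  38.8] psi -0.308 F [-0.2  0.7 -0.4] open 84.9
 rotvec [ 0.14  0.03 -0.01] shift_now [ 0.0001 -0.0001  0.0028] after turn [ 0.0001 -0.0001  0.0028]
```

Request:
{"fn": "send_rows", "kwargs": {"steps": [0,0,0.001,0,0,0,0.07,0,0,0.001,0,0,0,0.06,0,0,0.001,0,0,0,0.05,0,0,0.001,0,0,0,0.04,0,0,0,0,0,0,0.034], "force": 30}}

```text
time_s: 32.9
tool_pos: [448.5, 330.5, 37.5]
eef_rot: [0.0, 0.988, -0.154, 0.001]
wrist_force: [-0.3, -0.3, 0.8]
opening: 34.0
```

Request:
{"fn": "send_rows", "kwargs": {"steps": [0,0,0,0,0,0,0.03,0,0,0,0,0,0,0.015,0,0,0,0,0,0,0.015,0,0,0,0,0,0,0.015,0,0,0,0,0,0,0.015]}}

```text
time_s: 33.4
tool_pos: [448.4, 330.4, 37.8]
eef_rot: [0.0, 0.988, -0.154, 0.001]
wrist_force: [0.3, 1.2, -2.1]
opening: 31.5
```

```bash
echo "from h import *; go(650,-58,210,.046);grab('scene','s22.png')" | python3 -
```

```text
t 33.4 pos [448.4 330.4  37.8] psi -0.309 F [ 0.3  1.2 -2.1] open 31.5
 rotvec [  0.04  -0.06 -20.36] shift_now [ 0.3104  0.3087 -0.1717] after turn [ 0.1835  0.3972 -0.1722]
```

Request:
{"fn": "send_rows", "kwargs": {"steps": [0,0,-0.03,0,0,0,0.015,0,0,-0.045,0,0,0,0.015,0,0,-0.04,0,0,-6.8,0.015,0,0,-0.04,0,0,-6.8,0.015,0,0,-0.01,0,0,-6.8,0.015]}}

```text
time_s: 33.95
tool_pos: [446.5, 329.9, 206.5]
eef_rot: [0.002, 1.0, 0.029, -0.002]
wrist_force: [0.7, 0.1, -2.0]
opening: 32.0
```

Request:
{"fn": "send_rows", "kwargs": {"steps": [0.0185,0.036,0,0,0,0,0.015,0.0185,0.041,0,0,0,0,0.015,0.0185,0.041,0,0,0,0,0.015,0.0185,0.041,0,0,0,0,0.015,0.0185,0.041,0,0,0,0,0.015]}}

```text
time_s: 34.45
tool_pos: [552.8, 136.9, 210.5]
eef_rot: [-0.0, 0.999, 0.038, 0.0]
wrist_force: [0.1, 1.0, -2.0]
opening: 31.6
```

```bash
echo "from h import *; go(649.4,-57.6,190,.046)" | python3 -
```

```text
t 34.45 pos [552.8 136.9 210.5] psi 0.075 F [ 0.1  1.  -2. ] open 31.6
 rotvec [-0.01 -0.06  1.67] shift_now [0.0817 0.2012 0.0206] after turn [0.0876 0.1987 0.0205]
```

Request:
{"fn": "send_rows", "kwargs": {"steps": [0.0165,0.0395,0,0,0,0.8,0.015,0.0173,0.0395,0,0,0,0.8,0.015,0.0173,0.0395,0,0,0,0,0.015,0.0173,0.0395,0,0,0,0,0.015,0.0173,0.036,0,0,0,0,0.015]}}

```text
time_s: 34.95
tool_pos: [651.6, -61.8, 210.7]
eef_rot: [0.0, 1.0, 0.023, 0.0]
wrist_force: [0.2, 1.3, -1.4]
opening: 31.6
```

Request:
{"fn": "send_rows", "kwargs": {"steps": [0,0,0.015,0,0,0,0.015,0,0,0.015,0,0,0,0.015,0,0,0,0,0,0,0.015,0,0,0,0,0,0,0.015,0,0,0,0,0,0,0.015]}}

```text
time_s: 35.45
tool_pos: [652.2, -67.1, 178.4]
eef_rot: [0.001, 1.0, 0.02, -0.0]
wrist_force: [0.4, 0.7, -0.6]
opening: 32.1
```

Run:
```python
from h import *
go(649.4,-57.6,44.5,.046)
s,im=grab('wrist','w23.png'); C=cam('wrist',s); b=im[:,:,::-1].copy(); ps=psi(s); p=s['tool_pos']; u=np.array([np.cos(ps),np.sin(ps),0]); v=np.array([-u[1],u[0],0])
top=p+[0,0,72-37.8]
for k in(51,56,61):
    q=[proj(C,top+k*u+l*v) for l in(-16,16)]; print(k,np.round(q,1).tolist()); cv2.line(b,*[tuple(int(round(t)) for t in x) for x in q],(0,0,255),1)
_,a=grab('scene','s23.png')
a=cv2.resize(a[150:290,200:340,::-1],None,fx=2.85,fy=2.85,interpolation=cv2.INTER_CUBIC)
h=np.zeros((420,800,3),np.uint8); h[:,:400]=b[:,80:480]; h[:399,400:799]=a[:399,:399]; cv2.imwrite('pics/c23.png',h)
```

```text
t 35.45 pos [652.2 -67.1 178.4] psi 0.04 F [ 0.4  0.7 -0.6] open 32.1
 rotvec [ 0.11  0.03 -0.36] shift_now [-0.0024 -0.0098  0.1338] after turn [-0.0024 -0.0096  0.1339]
51 [[327.7, 165.5], [218.2, 165.4]]
56 [[328.4, 148.2], [217.5, 148.2]]
61 [[329.0, 130.6], [216.8, 130.5]]
```

View pics/c23.png

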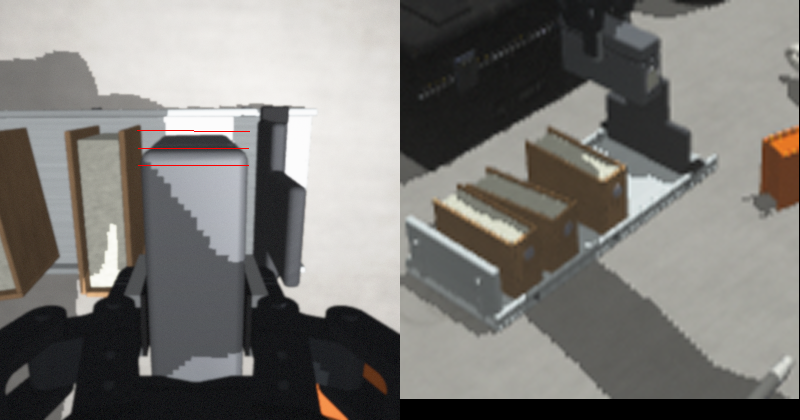

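The box is held squarely, and the three binders stand in the rack. I'll lower the box next to binder C.

Request:
{"fn": "send_rows", "kwargs": {"steps": [-0.0014,-0.009,0,0,0,-0.3,0.015,-0.0005,0,0.024,0,0,0,0.015,-0.0005,0,0.024,0,0,0,0.015,-0.0005,0,0.024,0,0,0,0.015,-0.0005,0,0.022,0,0,0,0.015]}}

```text
time_s: 36.05
tool_pos: [651.7, -53.3, 88.1]
eef_rot: [0.001, 1.0, 0.025, 0.005]
wrist_force: [0.6, 0.7, -2.6]
opening: 31.4
```

```bash
echo "from h import *; go(650.4,-57.6,44.3,.046)" | python3 -
```

```text
t 36.05 pos [651.7 -53.3  88.1] psi 0.05 F [ 0.6  0.7 -2.6] open 31.4
 rotvec [ 0.12 -0.61  0.2 ] shift_now [-0.002   0.0041  0.0438] after turn [-0.0015  0.0042  0.0438]
```

Request:
{"fn": "send_rows", "kwargs": {"steps": [-0.0015,0.004,0,0,-0.6,0.2,0.015,0,0,0.013,0,0,0,0.015,0,0,0.013,0,0,0,0.015,0,0,0.012,0,0,0,0.015,0,0,0.003,0,0,0,0.015]}}

```text
time_s: 36.55
tool_pos: [650.3, -55.5, 45.1]
eef_rot: [0.001, 1.0, 0.024, -0.0]
wrist_force: [-0.0, -0.5, -2.0]
opening: 31.7
```

```bash
echo "from h import *; go(650.4,-57.6,44.3,.046)" | python3 -
```

```text
t 36.55 pos [650.3 -55.5  45.1] psi 0.048 F [-0.  -0.5 -2. ] open 31.7
 rotvec [0.08 0.02 0.11] shift_now [0.     0.0021 0.0008] after turn [0.     0.0021 0.0008]
```

Request:
{"fn": "send_rows", "kwargs": {"steps": [0,0,0.001,0,0,0,0.015,0,0,0,0,0,0,0.041,0,0,0,0,0,0,0.041,0,0,0,0,0,0,0.041,0,0,0,0,0,0,0.041]}}

```text
time_s: 37.05
tool_pos: [651.3, -55.7, 45.4]
eef_rot: [0.001, 1.0, 0.024, 0.001]
wrist_force: [-0.1, -0.8, -1.0]
opening: 41.2
```

Request:
{"fn": "send_rows", "kwargs": {"steps": [0,0,-0.01,0,0,0,0.041,0,0,-0.03,0,0,0,0.041,0,0,-0.04,0,0,0,0.041,0,0,-0.045,0,0,0,0.06,0,0,-0.045,0,0,0,0.085]}}

```text
time_s: 37.55
tool_pos: [648.3, -55.0, 218.5]
eef_rot: [0.0, 1.0, 0.024, -0.003]
wrist_force: [0.3, -0.8, -0.1]
opening: 68.6
```

```bash
echo "from h import *; go(652,-119,170,.046);grab('wrist','w24.png');grab('scene','s24.png')" | python3 -
```

```text
t 37.55 pos [648.3 -55.  218.5] psi 0.048 F [ 0.3 -0.8 -0.1] open 68.6
 rotvec [0.01 0.37 0.13] shift_now [0.0009 0.0641 0.0485] after turn [0.0007 0.0641 0.0485]
```

Request:
{"fn": "send_rows", "kwargs": {"steps": [0.001,0.032,0,0,0,0,0.05,0.001,0.032,0,0,0,0,0.05,0,0,0.02,0,0,0,0.05,0,0,0.025,0,0,0,0.05,0,0,0,0,0,0,0.05]}}

```text
time_s: 38.15
tool_pos: [658.6, -120.8, 186.0]
eef_rot: [0.002, 1.0, 0.025, 0.007]
wrist_force: [0.2, 0.4, 0.4]
opening: 50.0
```

```bash
echo "from h import *; go(651,-119,97,.046)" | python3 -
```

```text
t 38.15 pos [ 658.6 -120.8  186. ] psi 0.05 F [0.2 0.4 0.4] open 50.0
 rotvec [ 0.19 -0.76  0.2 ] shift_now [-0.0087 -0.0024  0.0889] after turn [-0.0075 -0.0021  0.089 ]
```

Request:
{"fn": "send_rows", "kwargs": {"steps": [-0.007,-0.002,0.005,0.2,-0.7,0.2,0.05,0,0,0.025,0,0,0,0.05,0,0,0.025,0,0,0,0.05,0,0,0.022,0,0,0,0.05,0,0,0.008,0,0,0,0.05]}}

```text
time_s: 38.65
tool_pos: [653.3, -117.2, 106.5]
eef_rot: [0.0, 1.0, 0.023, 0.004]
wrist_force: [-1.1, 0.4, 0.1]
opening: 49.8
```

```bash
echo "from h import *; go(651,-119,97,.046)" | python3 -
```

```text
t 38.65 pos [ 653.3 -117.2  106.5] psi 0.047 F [-1.1  0.4  0.1] open 49.8
 rotvec [ 0.02 -0.4   0.06] shift_now [-0.0024  0.0017  0.0095] after turn [-0.0024  0.0017  0.0095]
```

Request:
{"fn": "send_rows", "kwargs": {"steps": [-0.002,0.001,0.008,0,-0.4,0,0.05,0,0,0.001,0,0,0,0,0,0,0,0,0,0,0,0,0,0,0,0,0,0,0,0,0,0,0,0,0], "force": 50}}

```text
time_s: 39.15
tool_pos: [651.9, -118.1, 100.0]
eef_rot: [0.0, 1.0, 0.024, 0.001]
wrist_force: [3.5, 0.1, -14.8]
opening: 9.4
```

Request:
{"fn": "send_rows", "kwargs": {"steps": [0,0,0,0,0,0,0,0,0,0,0,0,0,0,0,-0.006,0,0,0,0,0,0,-0.008,0,0,0,0,0,0,-0.008,0,0,0,0,0]}}

```text
time_s: 39.65
tool_pos: [650.9, -96.4, 100.0]
eef_rot: [0.001, 1.0, 0.023, 0.001]
wrist_force: [3.1, -2.9, -7.5]
opening: 8.9
```

```bash
echo "from h import *; go(644,17.5,95,.046)" | python3 -
```

```text
t 39.65 pos [650.9 -96.4 100. ] psi 0.045 F [ 3.1 -2.9 -7.5] open 8.9
 rotvec [ 0.1  -0.09 -0.05] shift_now [-0.0018 -0.1141  0.0048] after turn [-0.0017 -0.1141  0.005 ]
```

Request:
{"fn": "send_rows", "kwargs": {"steps": [0,-0.01,0,0,0,0,0,0,-0.01,0,0,0,0,0,0,-0.01,0,0,0,0,0,0,-0.01,0,0,0,0,0,0,-0.01,0,0,0,0,0]}}

```text
time_s: 40.15
tool_pos: [648.5, -42.7, 100.0]
eef_rot: [0.002, 1.0, 0.023, 0.001]
wrist_force: [4.0, -5.7, -8.2]
opening: 9.0
```

Run:
```python
from h import *
go(644,21.3,95,.046)
_,a=grab('scene','s25.png')
a=cv2.resize(a[150:290,200:340,::-1],None,fx=4.2,fy=4.2,interpolation=cv2.INTER_CUBIC); cv2.imwrite('pics/c25.png',a)
```

```text
t 40.15 pos [648.5 -42.7 100. ] psi 0.045 F [ 4.  -5.7 -8.2] open 9.0
 rotvec [ 0.21 -0.11 -0.04] shift_now [-0.0016 -0.0641  0.0047] after turn [-0.0015 -0.0641  0.005 ]
```

View pics/c25.png

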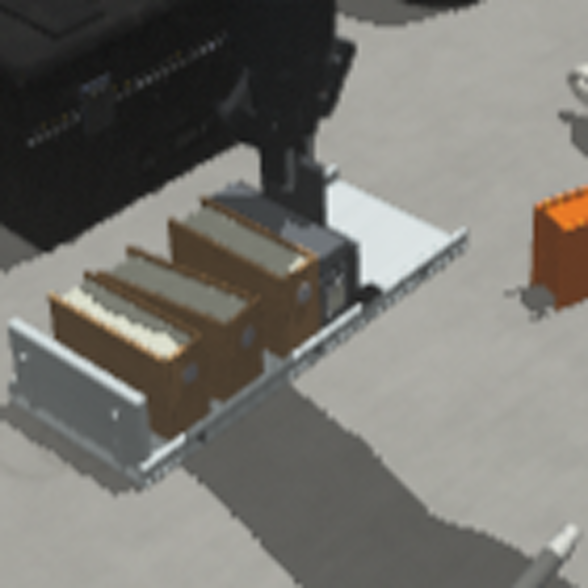

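All four items stand upright between the wall and the stop, and they are compacting as expected. I'll continue pushing.

Request:
{"fn": "send_rows", "kwargs": {"steps": [0,-0.009,0,0,0,0,0,0,-0.009,0,0,0,0,0,0,-0.009,0,0,0,0,0,0,-0.009,0,0,0,0,0,0,-0.009,0,0,0,0,0]}}

```text
time_s: 40.7
tool_pos: [646.4, 1.8, 100.0]
eef_rot: [0.004, 1.0, 0.022, 0.001]
wrist_force: [4.5, -13.1, -5.8]
opening: 8.9
```

```bash
echo "from h import *; go(644,21.3,95,.046)" | python3 -
```

```text
t 40.7 pos [646.4   1.8 100. ] psi 0.043 F [  4.5 -13.1  -5.8] open 8.9
 rotvec [ 0.52 -0.14 -0.16] shift_now [-0.0016 -0.0196  0.0049] after turn [-0.0015 -0.0196  0.005 ]
```

Request:
{"fn": "send_rows", "kwargs": {"steps": [0,-0.005,0,0.3,0,0,0,0,-0.004,0,0,0,0,0,0,-0.004,0,0,0,0,0,0,-0.003,0,0,0,0,0,0,-0.003,0,0,0,0,0]}}

```text
time_s: 41.2
tool_pos: [645.8, 15.3, 100.0]
eef_rot: [0.006, 1.0, 0.02, 0.001]
wrist_force: [3.2, -12.4, -7.2]
opening: 8.9
```

```bash
echo "from h import *; go(644,21.3,95,.046)" | python3 -
```

```text
t 41.2 pos [645.8  15.3 100. ] psi 0.039 F [  3.2 -12.4  -7.2] open 8.9
 rotvec [ 0.74 -0.14 -0.4 ] shift_now [-0.0016 -0.0062  0.005 ] after turn [-0.0015 -0.0061  0.005 ]
```

Request:
{"fn": "send_rows", "kwargs": {"steps": [0,-0.003,0,0.4,0,-0.2,0,0,-0.003,0,0,0,0,0,0,-0.003,0,0,0,0,0,0,-0.003,0,0,0,0,0,0,-0.003,0,0,0,0,0]}}

```text
time_s: 41.7
tool_pos: [645.5, 20.8, 100.0]
eef_rot: [0.009, 1.0, 0.018, 0.001]
wrist_force: [4.0, -22.5, -5.2]
opening: 9.2
```

```bash
echo "from h import *; go(644,21.3,95,.046)" | python3 -
```

```text
t 41.7 pos [645.5  20.8 100. ] psi 0.036 F [  4.  -22.5  -5.2] open 9.2
 rotvec [ 1.03 -0.12 -0.59] shift_now [-0.0015 -0.0006  0.005 ] after turn [-0.0015 -0.0006  0.005 ]
```

Request:
{"fn": "send_rows", "kwargs": {"steps": [0,-0.004,0,0,0,0,0,0,-0.004,0,0,0,0,0,0,-0.004,0,0,0,0,0,0,-0.004,0,0,0,0,0,0,-0.004,0,0,0,0,0]}}

```text
time_s: 42.2
tool_pos: [645.6, 20.6, 100.1]
eef_rot: [0.021, 1.0, 0.01, 0.001]
wrist_force: [1.6, -22.7, -4.3]
opening: 9.1
```

```bash
echo "from h import *; go(644,21.3,95,.046)" | python3 -
```

```text
t 42.2 pos [645.6  20.6 100.1] psi 0.02 F [  1.6 -22.7  -4.3] open 9.1
 rotvec [ 2.35 -0.04 -1.47] shift_now [-0.0015 -0.001   0.0051] after turn [-0.0015 -0.0008  0.0051]
```

Request:
{"fn": "send_rows", "kwargs": {"steps": [0,0,0,0,0,0,0,0,0,0,0,0,0,0,0,0,0,0,0,0,0.035,0,0,0,0,0,0,0.035,0,0,0,0,0,0,0.035]}}

```text
time_s: 42.7
tool_pos: [645.7, 22.4, 101.3]
eef_rot: [0.02, 1.0, 0.011, 0.001]
wrist_force: [0.4, -0.7, -0.5]
opening: 34.8
```

```bash
echo "from h import *; go(644,21.3,195,.046)" | python3 -
```

```text
t 42.7 pos [645.7  22.4 101.3] psi 0.021 F [ 0.4 -0.7 -0.5] open 34.8
 rotvec [ 2.32 -0.11 -1.41] shift_now [-0.0014  0.0048 -0.0936] after turn [-0.0017  0.001  -0.0937]
```

Request:
{"fn": "send_rows", "kwargs": {"steps": [0,0,-0.01,0,0,0,0.035,0,0,-0.03,0,0,0,0.035,0,0,-0.04,0,0,0,0.05,0,0,-0.04,1,0,-0.7,0.085,0,0,-0.04,1,0,-0.7,0.085]}}

```text
time_s: 43.2
tool_pos: [642.6, 30.5, 264.8]
eef_rot: [0.002, 1.0, 0.025, -0.003]
wrist_force: [0.3, -0.3, -0.1]
opening: 76.7
```

Request:
{"fn": "send_rows", "kwargs": {"steps": [-0.03,0,-0.03,0,0,0,0.085,-0.03,0,-0.03,0,0,0,0.085,0,0,0,0,0,0,0.085,0,0,0,0,0,0,0.085,0,0,0,0,0,0,0.085]}}

```text
time_s: 43.7
tool_pos: [582.2, 29.1, 338.0]
eef_rot: [0.001, 1.0, 0.026, 0.004]
wrist_force: [0.8, 0.7, 0.1]
opening: 84.8
```

Run:
```python
from h import *
go(644,21.3,195,.046)
s,w=grab('wrist','w26.png'); _,a=grab('scene','s26.png')
a=cv2.resize(a[175:275,195:325,::-1],None,fx=3.0,fy=3.0,interpolation=cv2.INTER_CUBIC)
h=np.zeros((420,800,3),np.uint8); h[:400,:400]=cv2.resize(w[:270,60:330,::-1],(400,400),interpolation=cv2.INTER_CUBIC); h[:300,400:790]=a; cv2.imwrite('pics/c26.png',h)
```

```text
t 43.7 pos [582.2  29.1 338. ] psi 0.051 F [0.8 0.7 0.1] open 84.8
 rotvec [ 0.15 -0.43  0.31] shift_now [0.0602 0.0105 0.1435] after turn [0.0613 0.0106 0.143 ]
```

View pics/c26.png

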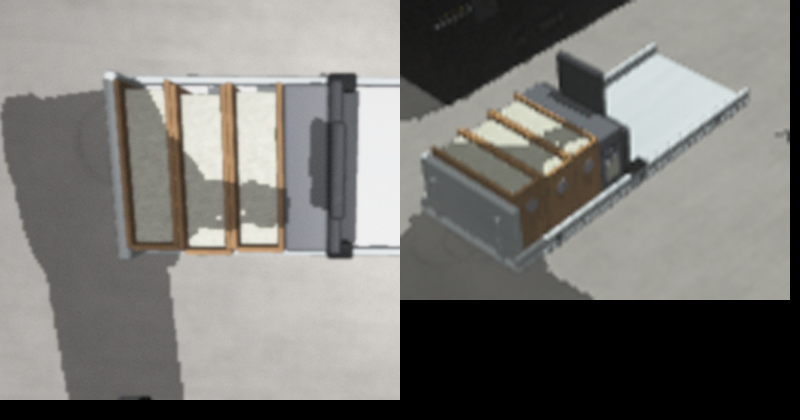

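```bash
echo "from h import *; print(arm.sense()['time_s']); print(sign_off())" | python3 -
```

```text
43.8
the job is handed in; nothing more can be done
None
```

The job is handed in at 43.8 s. Three brown binders and one grey card box are filed upright on the rack, spines and label end facing the robot. I saw no second card box on the table, so I took it as absent.

- **What I did:** I slid the stop back to about 286 mm clear. I folded each binder's cover shut by squeezing it in the gripper, then placed the three binders and the box. Last, I pushed the stop up until it no longer moved at about 22 N and let go.
- **Last checks:** The final wrist and scene pictures show all covers closed and no visible gap between wall, items and stop. The stop's tab ended within about 1 mm of the position computed for 146 mm of items (three at 38 mm and one at 32 mm).
- **Not confirmed at the end:** The last pictures do not show the cup and the timer. The arm never touched either of them, and I saw no sign of either having moved.
- **What went wrong along the way:** The second binder met about 20 N of contact on its first lowering, so I lifted it and set it down farther from the first. One placed binder was also nearer its neighbour in a later picture than where I had left it. Neither changed the result.

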